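# Unlock the reference-standards locker

## Task

Unlock the steel standards locker: roll the three thumbwheel dials of its combination bolt to 4 7 2, read left to right by someone standing at the robot, with only light finger pressure on the lock so that it is not strained, then draw the bolt fully out of its keeper by its upright handle and let go. Leave everything lying around alone.

Things in the scene. Friction and masses are not known exactly. Their poses are not given: they have to be found in the camera images.
- locker: Grey sheet-steel chest, 240 mm deep (x), 420 mm wide (y), top at 110 mm; it does not move. Origin: centre of its underside on the bench; +x points away from the robot (turned by the yaw), +y left, z up. On its top a fixed deck at the right carries the combination bolt, 20 mm in front of the middle; a hatch at the left carries the keeper that the bolt enters.
- lock: Housing of the combination bolt, with its dials: 50 mm deep (x), 100 mm long (y), top 40 mm above the locker. Origin: centre of its underside, on the locker, below the middle dial; axes as the locker's; spindle along y, 27 mm up. White digits; black lines between the dials mark the reading line, straight above the spindle. Stiff (some 20 N per mm); pressing it or a dial with over 20 N strains it.
- dial_left_top (a point): Highest point of the rim of the left (+y) dial, on the reading line; it does not turn with the dial. 7 mm above the housing's top, 47 mm above the locker's top, 30 mm left of the middle dial's.
- dial_mid_top (a point): Highest point of the rim of the middle dial, on the reading line; it does not turn with the dial. 7 mm above the housing's top, 47 mm above the locker's top.
- dial_right_top (a point): Highest point of the rim of the right (-y) dial, on the reading line; it does not turn with the dial. 7 mm above the housing's top, 47 mm above the locker's top, 30 mm right of the middle dial's.
- dial_left (a joint): Thumbwheel, the left (+y) one, 40 mm in diameter, 14 mm wide, turning endlessly about the spindle. Value = digit on the reading line times 0.628 rad (may run below 0 or past 6.28); it grows, counting up, as the dial's top is rolled to the lock's +x. A sprung click (0.045 N m, 2 N at the rim) holds each digit and draws the dial in within half a digit. Finely ribbed hard rim: friction 0.7 or more.
- dial_mid (a joint): Thumbwheel, the middle one, 40 mm in diameter, 14 mm wide, turning endlessly about the spindle. Value = digit on the reading line times 0.628 rad (may run below 0 or past 6.28); it grows, counting up, as the dial's top is rolled to the lock's +x. A sprung click (0.045 N m, 2 N at the rim) holds each digit and draws the dial in within half a digit. Finely ribbed hard rim: friction 0.7 or more.
- dial_right (a joint): Thumbwheel, the right (-y) one, 40 mm in diameter, 14 mm wide, turning endlessly about the spindle. Value = digit on the reading line times 0.628 rad (may run below 0 or past 6.28); it grows, counting up, as the dial's top is rolled to the lock's +x. A sprung click (0.045 N m, 2 N at the rim) holds each digit and draws the dial in within half a digit. Finely ribbed hard rim: friction 0.7 or more.
- bolt (a joint): Steel bolt, a 12 mm rod along the spindle's line. 0 = home in its keeper (at the left), 0.024 m = drawn fully to the right (lock's -y). Slides with about 2 N of friction and stays where it is left. Inside the lock it meets the dials after 2 mm and goes no further unless all three stand on the code.
- bolt_handle (a point): Middle of the gripping length of the bolt's upright handle, a round steel post 14 mm in diameter that stands on the rod, 80 mm right of the middle dial when the bolt is home; the bare post reaches 16 mm below this point (to an 18 mm collar on the rod) and 14 mm above it; its top is 66 mm above the locker. It moves with the bolt.
- column: Steel separation column, 144 mm long, 17 mm across its square end fittings, lying on the locker's deck behind the lock. Origin: under its middle.
- solvent_bottle: Amber glass bottle with a white cap, 86 mm wide, 180 mm tall, standing on the bench left of the locker. Origin: centre of its base.
- vial_tray: White tray of small vials, 100 by 140 mm, 42 mm tall, on the bench right of the locker. Origin: centre of its underside.
- spanner: Steel spanner, 150 mm long, lying on the bench left of the locker. Origin: under its middle.

How it is judged:
On the way:
1. all three dials show the code 4 7 2 (within 0.15 rad) while the bolt is still home (drawn less than 4 mm) ((value of joint dial_left between -3.92 and -3.62 rad or value of joint dial_left between 2.363 and 2.663 rad or value of joint dial_left between 8.646 and 8.946 rad) and (value of joint dial_mid between -2.035 and -1.735 rad or value of joint dial_mid between 4.248 and 4.548 rad or value of joint dial_mid between 10.531 and 10.831 rad) and (value of joint dial_right between -5.177 and -4.877 rad or value of joint dial_right between 1.107 and 1.407 rad or value of joint dial_right between 7.39 and 7.69 rad) and value of joint bolt below 0.004 m), for 0.2 s.
At the end, for the whole second after the job is handed in: The dials stand on 4, 7 and 2 (each within 0.15 rad of the digit), and the bolt is drawn out of its keeper by at least 21 of its 24 mm ((value of joint dial_left between -3.92 and -3.62 rad or value of joint dial_left between 2.363 and 2.663 rad or value of joint dial_left between 8.646 and 8.946 rad) and (value of joint dial_mid between -2.035 and -1.735 rad or value of joint dial_mid between 4.248 and 4.548 rad or value of joint dial_mid between 10.531 and 10.831 rad) and (value of joint dial_right between -5.177 and -4.877 rad or value of joint dial_right between 1.107 and 1.407 rad or value of joint dial_right between 7.39 and 7.69 rad) and value of joint bolt above 0.021 m); the robot touches nothing.
It fails at once if the lock or a dial is pressed with more than 20 N (contact force between any of the fingers, the arm and lock above 20 N).
It fails at once if the column, the bottle, the vial tray or the spanner is moved by more than 20 mm (distance of any of column, solvent_bottle, vial_tray, spanner from where it was at the start of the episode above 0.02 m).
It also fails if it takes over 72 s, if anything falls off the work surface, if the arm or the gripper's body presses on something with over 40 N, if the wrist force passes 120 N, or if a joint passes its speed limit or range.

## Robot

A 6-joint arm with a two-finger parallel gripper is mounted at the origin on the work surface. World frame = base frame: x ahead of the robot, y to its left, z up, the work surface at z = 0. Lengths are in m, angles in rad, forces in N, time in s.
With the tool pointing down it reaches from about 0.35 to 0.975 m from the base axis. Payload 4.9 kg.
Tool frame: the origin (TCP) lies at the very end of the fingers, on their centre line; the grasp point (between the pads) lies 19 mm behind it; z points along the fingers, x is the direction in which the jaws open and shut, and the axes are right-handed (so a half turn about z gives the same grasp; the last joint's range is limited). The gripper opens to 85 mm and grips with 20 to 120 N. Pads are 22 mm wide; open, the fingers measure 114 mm over their backs; the gripper's body (76 mm by 85 mm) begins 54 mm behind the grasp point. The pads swing forward as they close: fully open they stand 13 mm farther back than shut.
Start: joints at [-1.284, 0.053, 1.613, -0, 1.476, -0.119], TCP at [0.247, -0.574, 0.231] pointing down, gripper open.
Joint ranges: [-3.01, 3.01], [-1.01, 2.22], [0.06, 2.58], [-1.02, 4.17], [0.09, 2.62], [-3.14, 3.14]. Speed limits (rad/s): [2.57, 2.57, 3.14, 3.14, 3.14, 3.14].

## Interface

Orientations are given as a rotation vector (axis times angle).
In Python, from station import monitor, imaging, ticket gives the robot as it stands.
- The arm moves only by the tool step_arm, never from a script. Its argument "targets" is one flat list of numbers, 4 for each row, row after row: the shift along the tool's x, y, z in m, then the turn about the tool's z in rad. In form: [tx, ty, tz, roll, tx, ty, tz, roll, ...]. A call has 1 to 12 rows; each row is the pose to reach, as a shift and turn from the pose measured when the call began, along the tool's axes at that moment; what a row does not reach only later rows make up. A row lasts 1/12 s, in which the tool goes at most 41.7 mm and 7.16 degrees, less where a joint would pass 70% of its speed; a pose out of reach is approached as far as the arm can. A call with a gripper value outside its range is refused whole. "grip" is the finger opening in m, from 0 to 0.0854, set as the call begins (left out, the last holds). The fingers move at their own pace and stop on an object; "force" is the grip in N (left out, the last holds). Time passes only in rows, so rows that repeat a pose let the fingers close. It gives the time, the measured TCP pose, the force and the opening at its end, in the units of the state.
- monitor.get_obs(): the state, without advancing time (a new reading comes with each control period).
- imaging.get_image(name): name is "side" or "top"; returns a dict with "color" (384x512x3 uint8, red, green, blue), "depth" (384x512 float32, m along the optical axis (not along the pixel's ray), 0 where there is no reading), "fov_y" (degrees; the focal length in pixels is half the picture's height over the tangent of half this angle, whatever the lens; pixels are square), "cx", "cy" (the principal point, pixels), "R" (3x3) and "t" (3): a world point X has camera coordinates R X + t. Camera axes: x right, y down, z forward; pixel columns grow to the right and rows downward; lengths in m; the calibration is good to about 2 mm. A picture is of the moment at which its call begins.
- ticket.finish_job(): hands the job in, once; it reports no verdict.
Trained networks look in a picture, given as the dict that the camera call returned (one of the last four; its "shot" number tells which), for a name from the list of things; names that differ only in an ending like _2 or _b are one class to them, and where a whole thing is asked for, a point or a joint stands for the part that bears it (a point fixed in the world has none). Each returns a list of dicts, best first, with "score" (0 to 1); they miss things now and then, are a little off and sometimes report something else, mostly with a low value. They report only what shows in the picture. A call takes as long as a camera call.
- imaging.search_frame(name, picture): "uv" ([column, row] in pixels, amid what is visible of it).
- imaging.mark_of(name, picture): "uv" ([column, row] in pixels: a listed point, or the origin of a listed thing).
The state is a dict: "t": time; "q": joint angles; "dq": joint speeds; "effort": joint torques, N m; "tool_pos": TCP position; "tool_rot": TCP orientation; "contact_force": force on the tool from outside, world axes, zero at the start; "wrist_torque": the same for the moment, N m; "opening": finger opening in m.
Only numpy, scipy, OpenCV 4.12 (cv2) and the standard library are available. Lean on these libraries where they do the work, as an engineer would, in place of code of your own. Each camera call takes 0.05 s, during which the arm holds its last target.

## Working session

There is one attempt and no reset: what is moved stays moved. The work goes in short steps, Python scripts to look and compute and a tool call to move; the robot and the scene stay as the last step left them, time stands still between calls to the robot, and variables do not carry over. Pictures are saved under pics/ and viewed, and the job is handed in when it is done.

Besides the shell and the picture viewer there is one more tool, called after ">>>" as a command line: name --argument value ..., lists and objects as JSON in quotes. step_arm: Moves the arm, as the interface text tells. Its arguments: {"type":"object","properties":{"targets":{"type":"array","items":{"type":"number"}},"grip":{"type":"number"},"force":{"type":"number"}},"required":["targets"]}

```bash
ls; mkdir -p pics
cat > h.py <<'E'
import numpy as np, cv2
from station import monitor, imaging, ticket
def pix2w(im,uv,depth=None):
    f=im["color"].shape[0]/2/np.tan(np.radians(im["fov_y"])/2)
    u,v=uv
    d=im["depth"][int(round(v)),int(round(u))] if depth is None else depth
    c=np.array([(u-im["cx"])/f*d,(v-im["cy"])/f*d,d])
    return im["R"].T@(c-im["t"])
def w2pix(im,X):
    f=im["color"].shape[0]/2/np.tan(np.radians(im["fov_y"])/2)
    c=im["R"]@np.array(X)+im["t"]
    return np.array([c[0]/c[2]*f+im["cx"],c[1]/c[2]*f+im["cy"]])
def rayz(im,uv,z):
    a=pix2w(im,uv,1.0); o=-im["R"].T@im["t"]
    return o+(a-o)*(z-o[2])/(a[2]-o[2])
def save(im,name,s=1,box=None):
    c=im["color"][:,:,::-1]
    if box: c=c[box[1]:box[3],box[0]:box[2]]
    cv2.imwrite("pics/"+name,cv2.resize(c,None,fx=s,fy=s,interpolation=cv2.INTER_CUBIC))
E
python3 - <<'E'
from h import *
o=monitor.get_obs(); print(o)
for n in ["side","top"]:
    im=imaging.get_image(n); save(im,n+"0.png",1.5)
    print(n,im["fov_y"],im["cx"],im["cy"],im["R"],im["t"])
    for k in ["dial_left_top","dial_mid_top","dial_right_top","bolt_handle","lock","locker","column"]:
        for r in imaging.mark_of(k,im)[:2]:
            d=pix2w(im,r["uv"]); print(k,r["score"],np.round(r["uv"],1),np.round(d,4))
E
```

```text
pics
{'t': 0.0, 'q': array([-1.28399932e+00,  5.33639854e-02,  1.61430959e+00,  3.76862717e-05,
        1.47598040e+00, -1.18961365e-01]), 'dq': array([ 0.00243931, -0.000657  ,  0.00124548, -0.00107706, -0.00092576,
       -0.00127727]), 'effort': array([-7.67516849e-04, -3.93677866e+01, -3.70175850e+01, -5.99715077e-05,
        7.10883178e-03, -4.07617875e-06]), 'tool_pos': array([ 0.24655203, -0.57363627,  0.23004928]), 'tool_rot': array([-2.62234102e+00,  1.72753856e+00,  2.43432397e-03]), 'contact_force': array([0.01506381, 0.2342159 , 0.16742772]), 'wrist_torque': array([ 0.01722257,  0.04814386, -0.04603385]), 'opening': 0.08538507660967452}
side 51.066483658451304 262.00433236385413 199.89299912133333 [[-0.99966478 -0.0053784  -0.02532595]
 [ 0.01789615  0.56334042 -0.82603105]
 [ 0.01870986 -0.82620739 -0.56305532]] [0.53027769 0.09607103 1.37327098]
dial_left_top 0.8 [263.4 200.8] [0.5219 0.0449 0.1548]
dial_mid_top 0.61 [262.4 194.5] [0.5252 0.0086 0.1545]
dial_right_top 0.57 [268.6 189.6] [ 0.5051 -0.024   0.1517]
bolt_handle 0.4 [265.8 179.4] [ 0.5139 -0.0601  0.169 ]
lock 0.8 [262.8 206.3] [0.524  0.0605 0.1448]
lock 0.39 [269.1 165.2] [ 0.5019 -0.3939  0.035 ]
locker 0.8 [258.5 234. ] [0.5373 0.153  0.1095]
column 0.49 [243.4 188.9] [ 0.5931 -0.0959  0.1102]
top 52.581807067195484 247.90328474845313 193.6067618131015 [[ 0.01804151 -0.99949261 -0.0262493 ]
 [-0.99252908 -0.014735   -0.12111523]
 [ 0.120667    0.0282383  -0.99229133]] [0.0190882  0.53532746 1.21883594]
dial_left_top 0.94 [242.9 187.2] [0.5391 0.0394 0.1519]
dial_left_top 0.61 [387.4 208.8] [ 0.4952 -0.4245  0.007 ]
dial_mid_top 0.73 [252.3 195.2] [0.5151 0.0115 0.1589]
dial_right_top 0.89 [264.7 195.8] [ 0.515  -0.0245  0.1495]
bolt_handle 0.4 [279.2 198.4] [ 0.5047 -0.0651  0.1796]
lock 0.83 [253.4 194.6] [0.5168 0.0083 0.1598]
locker 0.84 [253.4 191.8] [0.525  0.0085 0.1597]
column 0.61 [282.5 170.8] [ 0.5969 -0.0781  0.1095]
```

View pics/side0.png

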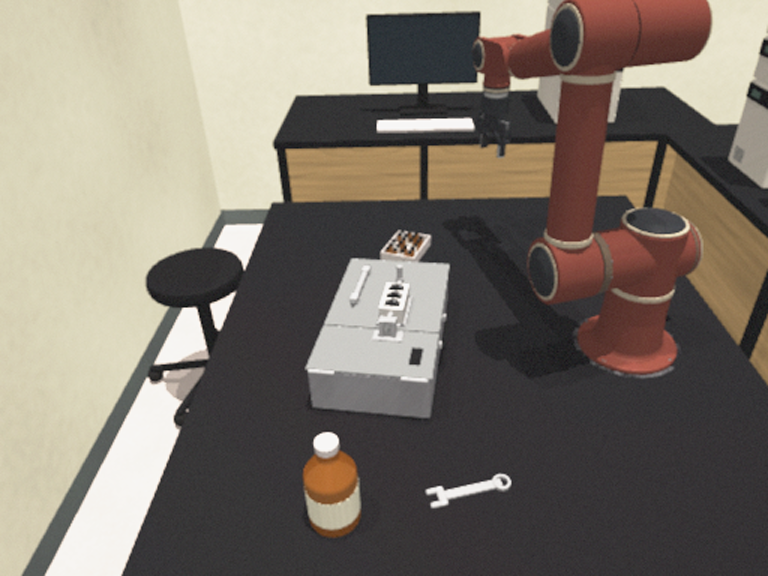

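View pics/top0.png

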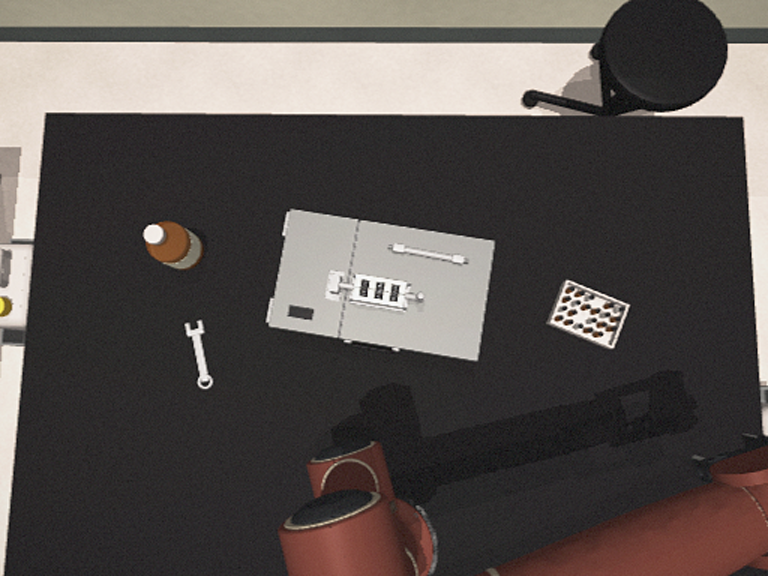

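Run:
```python
import cv2
a=cv2.imread("pics/side0.png"); b=cv2.imread("pics/top0.png")
def up(im,x0,y0,x1,y1,s): return cv2.resize(im[y0:y1,x0:x1],None,fx=s,fy=s,interpolation=cv2.INTER_CUBIC)
cv2.imwrite("pics/sidez.png",up(a,330,230,460,340,5)); cv2.imwrite("pics/topz.png",up(b,320,240,450,340,6))
```

```text
(no output)
```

View pics/sidez.png

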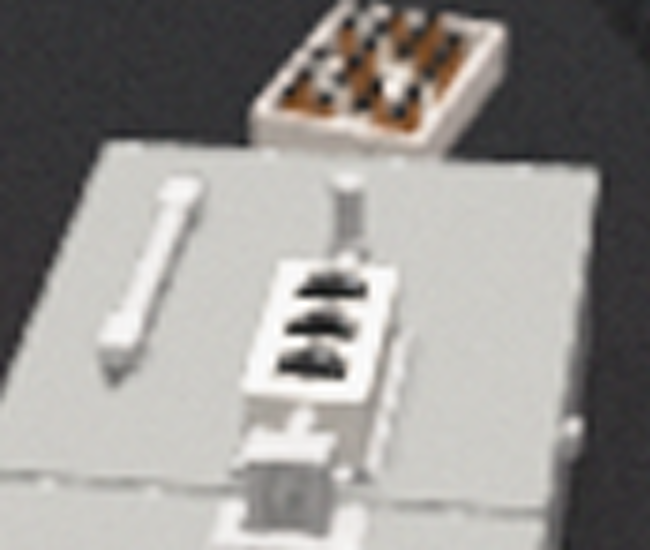

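View pics/topz.png

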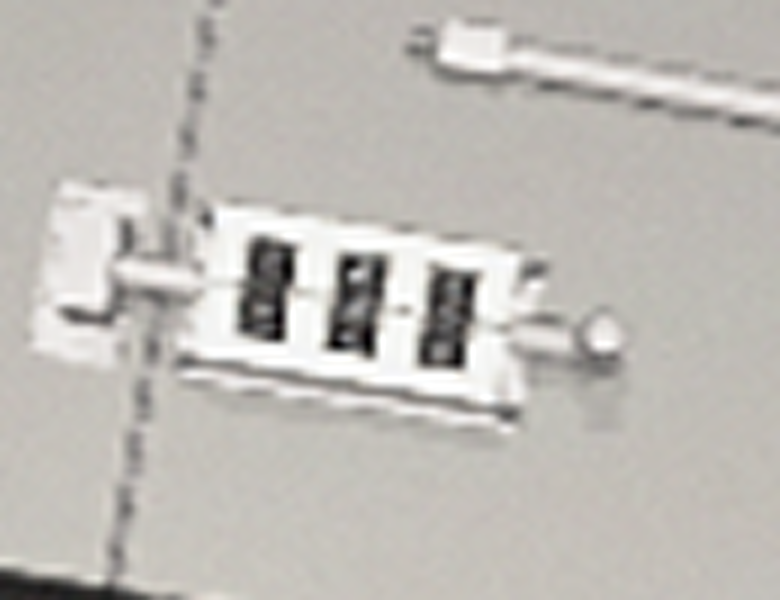

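The overview shows the locker with the lock near top-view pixel (253,195), and the digits are only about 3 px tall. I'll average frames to read them and fit the lock pose.

Run:
```python
from h import *
import pickle
for n,N in (("top",24),("side",16)):
    ims=[imaging.get_image(n) for _ in range(N)]
    A=np.mean([i["color"].astype(float) for i in ims],0); S=np.std([i["color"].astype(float) for i in ims],0)
    print(n,S.mean()); m=dict(ims[-1]); m["color"]=A; D=np.array([i["depth"] for i in ims]); m["depth"]=np.median(D,0)
    pickle.dump(m,open(n+"_avg.pkl","wb"))
    r=imaging.mark_of("dial_mid_top",ims[-1])[0]["uv"]; print(r)
    u,v=map(int,np.round(r)); s=20
    P=[]
    c=A[v-s:v+s,u-26:u+26]
    cv2.imwrite(f"pics/{n}_avg.png",np.clip(cv2.resize(c[:,:,::-1],None,fx=14,fy=14,interpolation=cv2.INTER_CUBIC),0,255))
print(monitor.get_obs()["t"])
```

```text
top 2.7008875496196785
[253.4, 192.9]
side 1.6441652289473685
[262.3, 195.1]
2.9[ WARN:0@104.981] global loadsave.cpp:1063 imwrite_ Unsupported depth image for selected encoder is fallbacked to CV_8U.
```

View pics/top_avg.png

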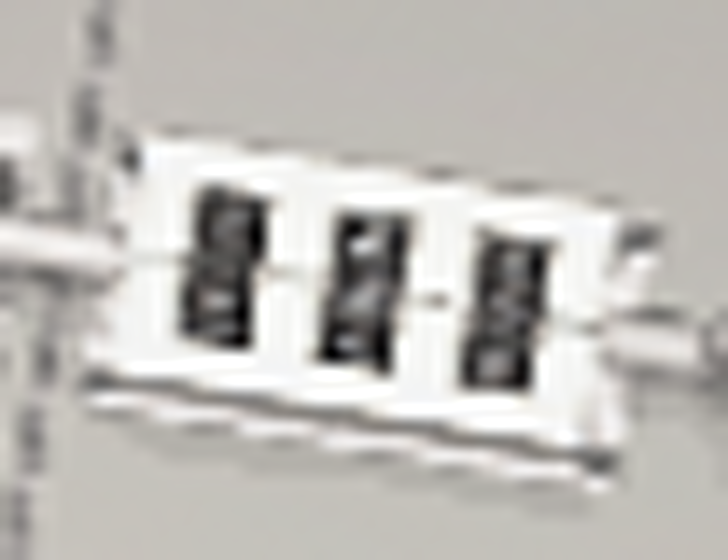

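View pics/side_avg.png

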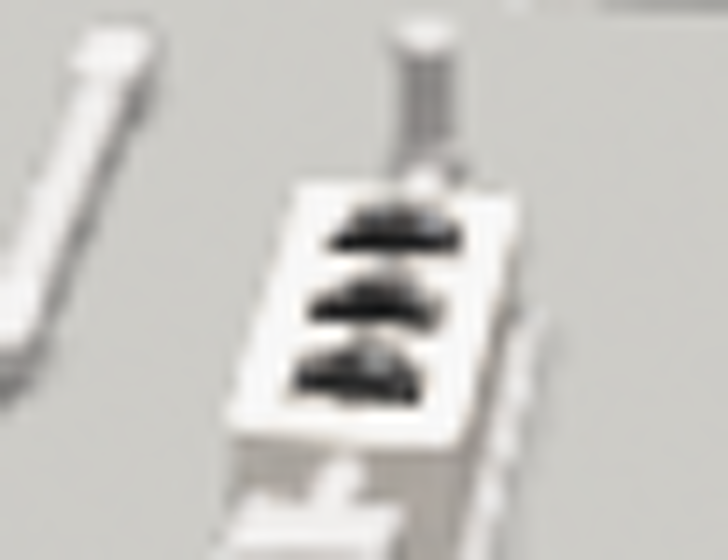

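```bash
cat > fit.py <<'E'
from h import *
import pickle
from scipy.optimize import least_squares, minimize
from scipy.ndimage import map_coordinates
def fmat(im): return 192/np.tan(np.radians(im["fov_y"])/2)
def proj(im,X):
    f=fmat(im); c=X@im["R"].T+im["t"]; return np.stack([c[...,0]/c[...,2]*f+im["cx"],c[...,1]/c[...,2]*f+im["cy"]],-1)
def lw(p,L):  # lock local->world, p=(x,y,yaw), z0=.11
    c,s=np.cos(p[2]),np.sin(p[2])
    return np.stack([p[0]+c*L[...,0]-s*L[...,1],p[1]+s*L[...,0]+c*L[...,1],p[3]+L[...,2]],-1)
E
python3 - <<'E'
from fit import *
m=pickle.load(open("top_avg.pkl","rb")); g=m["color"].mean(2)
# expected intensity model on lock top: dark in dials, white on housing; score contrast
xs=np.arange(-24.5,25,1)/1000; ys=np.arange(-49.5,50,1)/1000
X,Y=np.meshgrid(xs,ys,indexing="ij")
ind=np.zeros(X.shape); Z=np.full(X.shape,.040)
for yc in (.03,0,-.03):
    k=(abs(Y-yc)<.007)&(abs(X)<.0152); ind[k]=1; Z[k]=.027+np.sqrt(.02**2-X[k]**2)
L=np.stack([X,Y,Z],-1)
def cost(p):
    uv=proj(m,lw([p[0],p[1],p[2],.11],L)); v=map_coordinates(g,[uv[...,1],uv[...,0]],order=1)
    return -np.corrcoef(v.ravel(),ind.ravel()*-1)[0,1]
best=min((minimize(cost,[.517+dx,.008+dy,-.12+a],method="Nelder-Mead",options=dict(initial_simplex=np.array([[.517+dx,.008+dy,-.12+a]]*4)+np.vstack([np.zeros(3),np.diag([.003,.003,.05])]))) for dx in(-.003,.003) for dy in (-.003,.003) for a in (-.05,.05)),key=lambda r:r.fun)
print(best.x,best.fun)
p=[*best.x,.11]; np.save("lock.npy",p)
# check in side view
s=pickle.load(open("side_avg.pkl","rb"))
for n,im in(("top",m),("side",s)):
    c=np.clip(im["color"][:,:,::-1],0,255).astype(np.uint8); sc=14
    q=proj(im,lw(p,np.array([[0,0,.047]])))[0].astype(int); x0,y0=q[0]-26,q[1]-20
    c=cv2.resize(c[y0:y0+40,x0:x0+52],None,fx=sc,fy=sc,interpolation=cv2.INTER_NEAREST)
    pts=[[a*.025,b*.05,.04] for a in(-1,1) for b in (-1,1)]+[[0,b,.047] for b in(-.03,0,.03)]+[[0,-.08,.066]]
    for u in proj(im,lw(p,np.array(pts))): cv2.circle(c,(int((u[0]-x0+.5)*sc),int((u[1]-y0+.5)*sc)),4,(0,0,255),-1)
    cv2.imwrite(f"pics/{n}_fit.png",c)
# unwarp
th=np.radians(np.arange(50,-51,-1.25)); yy=np.arange(10,-10.1,-.25)/1000
T,YY=np.meshgrid(th,yy,indexing="ij"); out=[]
for yc in (.03,0,-.03):
    L=np.stack([.02*np.sin(T),YY+yc,.027+.02*np.cos(T)],-1)
    uv=proj(m,lw(p,L)); v=map_coordinates(g,[uv[...,1],uv[...,0]],order=3)
    v=np.clip((v-20)/130*255,0,255); out.append(cv2.resize(v,(240,480),interpolation=cv2.INTER_CUBIC))
cv2.imwrite("pics/unwarp.png",np.clip(np.hstack(out),0,255).astype(np.uint8))
E
```

```text
[ 0.52172516  0.0109653  -0.14552205] -0.886664245017706
```

View pics/top_fit.png

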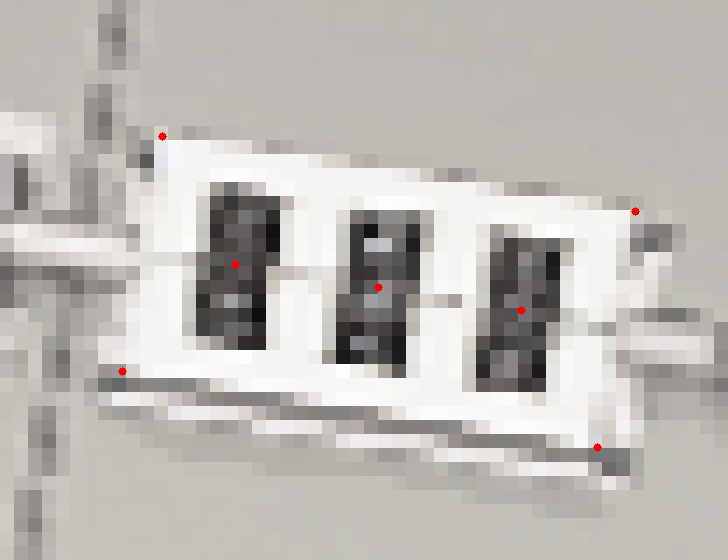

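View pics/side_fit.png

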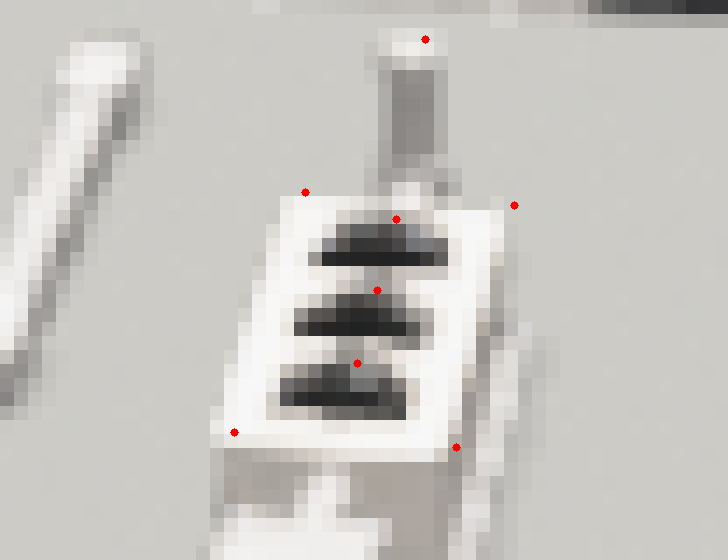

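View pics/unwarp.png

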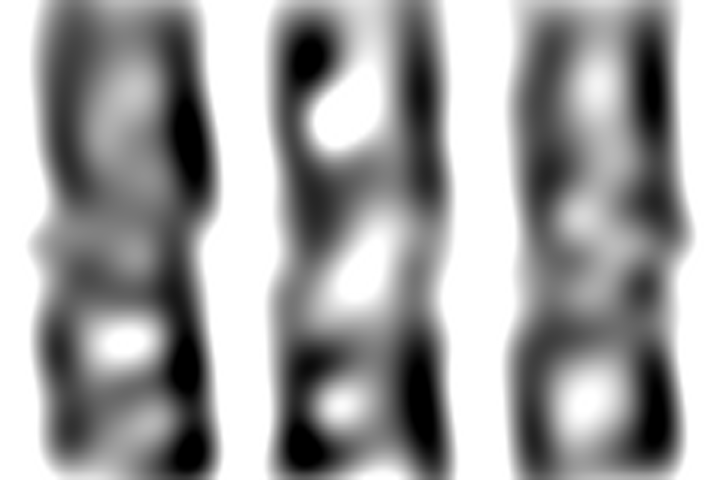

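```bash
cat > dig.py <<'E'
from fit import *
from scipy.ndimage import gaussian_filter
R=.02
SEG={0:"abcdef",1:"bc",2:"abged",3:"abgcd",4:"fgbc",5:"afgcd",6:"afgedc",7:"abc",8:"abcdefg",9:"abcdfg"}
def glyph(k,font,h,w,st,res=8):  # res px/mm ; returns patch (rows top->bottom) h x w mm
    H,W=int(h*res),int(w*res); im=np.zeros((H+2*res,W+2*res),np.uint8); o=res
    s=max(1,int(st*res))
    if font=="seg":
        A={"a":((0,0),(W,0)),"b":((W,0),(W,H//2)),"c":((W,H//2),(W,H)),"d":((0,H),(W,H)),"e":((0,H//2),(0,H)),"f":((0,0),(0,H//2)),"g":((0,H//2),(W,H//2))}
        for q in SEG[k]:
            (a,b),(c,d)=A[q]; f=lambda v,M:int(o+s/2+v*(M-s)/M)
            cv2.line(im,(f(a,W),f(b,H)),(f(c,W),f(d,H)),255,s)
    else:
        big=np.zeros((400,400),np.uint8); t=max(1,int(st/h*200))
        cv2.putText(big,str(k),(100,300),font,9,255,t,cv2.LINE_AA)
        # common vertical extents from '8'
        b8=np.zeros((400,400),np.uint8); cv2.putText(b8,"8",(100,300),font,9,255,t,cv2.LINE_AA)
        x,y,ww,hh=cv2.boundingRect(b8); 
        bx=cv2.boundingRect(big); 
        x=bx[0]+bx[2]//2-ww//2; x=max(x,0)
        g=big[y:y+hh,x:x+ww]
        im[o:o+H,o:o+W]=cv2.resize(g,(W,H),interpolation=cv2.INTER_AREA)
    return im/255.
def texture(k,font,h,w,st,res=8):
    """theta (deg from top toward +x) rows: arc circumference; row0=+100deg ... ; cols y from +7 to -7mm (left to right for viewer)"""
    A=100; rows=int(np.radians(2*A)*20*res); T=np.zeros((rows,14*res))
    for j in range(-2,3):
        # digit k+j sits at theta=-36*j
        g=glyph((k+j)%10,font,h,w,st,res); r=rows/2+np.radians(36*j)*20*res; r0=int(r-g.shape[0]/2); c0=int(7*res-g.shape[1]/2)
        T[r0:r0+g.shape[0],c0:c0+g.shape[1]]=np.maximum(T[r0:r0+g.shape[0],c0:c0+g.shape[1]],g)
    return T
def rays(im,p,px,py,ss):
    """subsample rays through pixels -> local cylinder hits theta,y"""
    f=fmat(im); off=(np.arange(ss)+.5)/ss-.5
    U=px[:,None,None]+off[None,None,:]; V=py[:,None,None]+off[None,:,None]
    U,V=np.broadcast_arrays(U,V)
    d=np.stack([(U-im["cx"])/f,(V-im["cy"])/f,np.ones_like(U)],-1)@im["R"]
    o=-im["R"].T@im["t"]
    c,s=np.cos(p[2]),np.sin(p[2]); Rl=np.array([[c,s,0],[-s,c,0],[0,0,1]])
    o=Rl@(o-np.array([p[0],p[1],p[3]])); d=d@Rl.T
    oz=o[2]-.027
    a=d[...,0]**2+d[...,2]**2; b=2*(o[0]*d[...,0]+oz*d[...,2]); cc=o[0]**2+oz**2-R*R
    disc=b*b-4*a*cc; t=(-b-np.sqrt(np.maximum(disc,0)))/(2*a)
    X=o[0]+t*d[...,0]; Y=o[1]+t*d[...,1]; Zc=oz+t*d[...,2]
    th=np.arctan2(X,Zc); 
    return th,Y,(disc>0)&(Zc>.0125)
E
python3 - <<'E'
from dig import *
import itertools
p=np.load("lock.npy")
m=pickle.load(open("top_avg.pkl","rb")); s=pickle.load(open("side_avg.pkl","rb"))
res=8
fonts=["seg",0,2,3]
def data(im,yc,dp):
    pp=p.copy(); pp[:2]+=dp
    c=proj(im,lw(pp,np.array([[0,yc,.047]])))[0]
    px,py=np.meshgrid(np.arange(int(c[0])-9,int(c[0])+10),np.arange(int(c[1])-9,int(c[1])+10)); px=px.ravel().astype(float);py=py.ravel().astype(float)
    th,Y,ok=rays(im,pp,px,py,6); y=Y-yc
    ins=ok&(abs(y)<.007)&(abs(th)<np.radians(48))
    k=ins.mean((1,2))>.95
    val=im["color"].mean(2)[py[k].astype(int),px[k].astype(int)]
    return th[k],y[k],val,c
for nm,im in (("top",m),):
  R_={}
  for di,yc in enumerate((.03,0,-.03)):
    tab=[]
    for dp in itertools.product((-.0015,-.0005,.0005,.0015),(-.0015,-.0005,.0005,.0015)):
      th,y,val,_=data(im,yc,np.array(dp))
      for font,h,w,st in itertools.product(fonts,(7,8.5,10),(4.5,6),(1.0,1.5)):
        for k in range(10):
            T=texture(k,font,h,w,st)
            r=np.clip((T.shape[0]/2-th*20*res),0,T.shape[0]-1).astype(int); cc=np.clip((.007-y)*1000*res,0,T.shape[1]-1).astype(int)
            t=T[r,cc].mean((1,2))
            A=np.stack([np.ones_like(t),t,th.mean((1,2)),y.mean((1,2))*100],1)
            co,*_=np.linalg.lstsq(A,val,rcond=None); e=val-A@co
            A0=A[:,[0,2,3]];e0=val-A0@np.linalg.lstsq(A0,val,rcond=None)[0]
            r2=1-(e@e)/(e0@e0)
            if co[1]<0:r2=-r2
            tab.append((r2,k,font,h,w,st,dp,len(val)))
    tab.sort(key=lambda q:-q[0])
    print(nm,di); seen=set()
    for t in tab:
        if t[1] not in seen: seen.add(t[1]); print("  ",t)
        if len(seen)>5:break
E
```

```text
top 0
   (np.float64(0.504974502072821), 1, 0, 10, 4.5, 1.0, (0.0005, -0.0005), 36)
   (np.float64(0.45108151279312114), 7, 'seg', 10, 4.5, 1.5, (0.0005, -0.0015), 37)
   (np.float64(0.45024259512324094), 9, 'seg', 10, 4.5, 1.0, (0.0005, -0.0015), 37)
   (np.float64(0.4318882228108122), 6, 3, 10, 6, 1.5, (0.0015, -0.0015), 36)
   (np.float64(0.4003314545095472), 4, 'seg', 10, 4.5, 1.0, (-0.0005, -0.0015), 36)
   (np.float64(0.37544528469277894), 2, 3, 10, 4.5, 1.0, (0.0015, -0.0015), 36)
top 1
   (np.float64(0.6135948945801188), 3, 'seg', 7, 4.5, 1.5, (-0.0015, 0.0005), 36)
   (np.float64(0.593430048622271), 4, 2, 8.5, 6, 1.5, (-0.0015, 0.0005), 36)
   (np.float64(0.5745412672140251), 9, 0, 7, 4.5, 1.0, (-0.0015, 0.0005), 36)
   (np.float64(0.5695498701897506), 6, 'seg', 7, 6, 1.5, (-0.0015, 0.0015), 37)
   (np.float64(0.56902180087523), 0, 0, 7, 4.5, 1.0, (-0.0015, 0.0015), 37)
   (np.float64(0.5165356736272941), 2, 3, 7, 6, 1.5, (-0.0015, 0.0005), 36)
top 2
   (np.float64(0.6900935819002602), 9, 'seg', 8.5, 4.5, 1.5, (0.0005, 0.0005), 35)
   (np.float64(0.6877947931358578), 5, 3, 8.5, 4.5, 1.0, (0.0005, 0.0005), 35)
   (np.float64(0.6573543566126206), 1, 3, 8.5, 4.5, 1.5, (0.0005, 0.0005), 35)
   (np.float64(0.6520730750987989), 7, 3, 7, 4.5, 1.0, (-0.0005, 0.0005), 36)
   (np.float64(0.6436217847697062), 8, 3, 8.5, 6, 1.5, (-0.0005, 0.0015), 36)
   (np.float64(0.6112974661014705), 2, 2, 7, 6, 1.5, (-0.0005, 0.0015), 36)
```

```bash
cat > joint.py <<'E'
from dig import *
import itertools
res=8
def data(im,p,yc,dp):
    pp=p.copy(); pp[:2]+=dp
    c=proj(im,lw(pp,np.array([[0,yc,.047]])))[0]
    px,py=np.meshgrid(np.arange(int(c[0])-9,int(c[0])+10),np.arange(int(c[1])-9,int(c[1])+10)); px=px.ravel().astype(float);py=py.ravel().astype(float)
    th,Y,ok=rays(im,pp,px,py,6); y=Y-yc
    ins=ok&(abs(y)<.007)&(abs(th)<np.radians(48))
    k=ins.mean((1,2))>.95
    val=im["color"].mean(2)[py[k].astype(int),px[k].astype(int)]
    return th[k],y[k],val
def run(im,p,fonts=("seg",0,2,3),hs=(6,7,8,9,10),ws=(4,5,6),sts=(.8,1.2,1.6),dxs=(-.0015,-.00075,0,.00075,.0015),dys=(-.0015,-.00075,0,.00075,.0015)):
    out=[]
    TX={(f,h,w,st,k):texture(k,f,h,w,st) for f in fonts for h in hs for w in ws for st in sts for k in range(10)}
    for dp in itertools.product(dxs,dys):
        D=[]
        for yc in (.03,0,-.03):
            th,y,val=data(im,p,yc,np.array(dp))
            A0=np.stack([np.ones(len(val)),th.mean((1,2)),y.mean((1,2))*100,th.mean((1,2))**2],1); Q,_=np.linalg.qr(A0)
            v=val-Q@(Q.T@val); D.append((th,y,v,Q))
        for f,h,w,st in itertools.product(fonts,hs,ws,sts):
            row=[]
            for th,y,v,Q in D:
                rr=[]
                for k in range(10):
                    T=TX[(f,h,w,st,k)]
                    r=np.clip((T.shape[0]/2-th*20*res),0,T.shape[0]-1).astype(int); cc=np.clip((.007-y)*1000*res,0,T.shape[1]-1).astype(int)
                    t=T[r,cc].mean((1,2)); t=t-Q@(Q.T@t)
                    rr.append(float(v@t/np.sqrt((v@v)*(t@t)+1e-9)))
                row.append(rr)
            row=np.array(row); out.append((row.max(1).sum(),f,h,w,st,dp,row))
    out.sort(key=lambda q:-q[0]); return out
E
cat > j1.py <<'E'
from joint import *
m=pickle.load(open("top_avg.pkl","rb")); p=np.load("lock.npy")
o=run(m,p,hs=(7,8.5,10),ws=(4,5.5),sts=(1.0,1.6))
for t in o[:15]:
    print(round(t[0],2),t[1:6],[[(int(k),round(r[k],2)) for k in np.argsort(-r)[:3]] for r in t[6]])
E
time python3 j1.py
```

```text
2.04 (2, 10, 5.5, 1.6, (0.00075, 0)) [[(1, np.float64(0.61)), (6, np.float64(0.54)), (4, np.float64(0.53))], [(3, np.float64(0.66)), (9, np.float64(0.5)), (0, np.float64(0.5))], [(5, np.float64(0.77)), (3, np.float64(0.77)), (0, np.float64(0.75))]]
2.03 (2, 10, 5.5, 1.6, (0, 0)) [[(1, np.float64(0.56)), (6, np.float64(0.53)), (4, np.float64(0.5))], [(3, np.float64(0.66)), (5, np.float64(0.58)), (4, np.float64(0.57))], [(5, np.float64(0.81)), (0, np.float64(0.75)), (7, np.float64(0.75))]]
2.01 (2, 10, 5.5, 1.0, (0.00075, 0)) [[(1, np.float64(0.6)), (6, np.float64(0.54)), (4, np.float64(0.52))], [(3, np.float64(0.66)), (6, np.float64(0.55)), (0, np.float64(0.52))], [(3, np.float64(0.75)), (0, np.float64(0.74)), (5, np.float64(0.71))]]
2.01 (0, 10, 5.5, 1.6, (0.00075, 0)) [[(1, np.float64(0.6)), (4, np.float64(0.54)), (6, np.float64(0.54))], [(3, np.float64(0.65)), (6, np.float64(0.52)), (0, np.float64(0.51))], [(3, np.float64(0.76)), (0, np.float64(0.73)), (5, np.float64(0.71))]]
2.01 (0, 10, 4, 1.6, (0, 0)) [[(1, np.float64(0.62)), (6, np.float64(0.57)), (9, np.float64(0.5))], [(3, np
[... 1966 characters left out ...]
loat64(0.5))], [(3, np.float64(0.67)), (5, np.float64(0.52)), (9, np.float64(0.52))], [(5, np.float64(0.68)), (7, np.float64(0.66)), (9, np.float64(0.65))]]
1.96 (2, 10, 5.5, 1.0, (0.00075, -0.00075)) [[(1, np.float64(0.66)), (6, np.float64(0.57)), (4, np.float64(0.57))], [(3, np.float64(0.63)), (6, np.float64(0.51)), (9, np.float64(0.49))], [(9, np.float64(0.67)), (7, np.float64(0.65)), (3, np.float64(0.65))]]
1.95 (2, 10, 4, 1.6, (0, 0)) [[(6, np.float64(0.58)), (1, np.float64(0.57)), (4, np.float64(0.48))], [(3, np.float64(0.61)), (4, np.float64(0.56)), (5, np.float64(0.56))], [(9, np.float64(0.76)), (5, np.float64(0.76)), (7, np.float64(0.76))]]
real	0m13.422s
user	0m10.985s
sys	0m0.839s
```

```bash
cat >> h.py <<'E'
from scipy.spatial.transform import Rotation as Ro
def plan(lx,ly,z,a=None):
    """shift in tool axes to lock-local (lx,ly), world z; a = tool x angle relative to lock x axis (deg)"""
    p=np.load("lock.npy"); o=monitor.get_obs(); M=Ro.from_rotvec(o["tool_rot"]).as_matrix()
    c,s=np.cos(p[2]),np.sin(p[2]); T=np.array([p[0]+c*lx-s*ly,p[1]+s*lx+c*ly,z])
    d=M.T@(T-o["tool_pos"]); yaw=np.arctan2(M[1,0],M[0,0]); roll=0
    if a is not None: roll=-((np.radians(a)+p[2]-yaw+np.pi)%(2*np.pi)-np.pi)
    l=np.array([[c,s],[-s,c]])@(o["tool_pos"][:2]-p[:2])
    print("t",round(o["t"],2),"shift",np.round(d,4),"roll",round(roll,3),"at local",np.round(l,4),"z",round(o["tool_pos"][2],4),"yawrel",round(np.degrees(yaw-p[2]),2),"tilt",np.round(M[:,2],4),"F",np.round(o["contact_force"],2))
E
python3 -c "
from h import *
plan(-.0063,.03,.200,-90)"
```

```text
t 2.9 shift [-0.458  -0.494   0.0313] roll 0.551 at local [-0.1872 -0.6189] z 0.2313 yawrel -58.41 tilt [ 0. -0. -1.] F [-0.59 -0.11 -0.05]
```

>>> step_arm --targets '[-0.229, -0.247, 0, 0.276, -0.458, -0.494, 0, 0.551, -0.458, -0.494, 0, 0.551, -0.458, -0.494, 0, 0.551, -0.458, -0.494, 0, 0.551, -0.458, -0.494, 0, 0.551, -0.458, -0.494, 0, 0.551, -0.458, -0.494, 0, 0.551, -0.458, -0.494, 0, 0.551, -0.458, -0.494, 0, 0.551, -0.458, -0.494, 0, 0.551, -0.458, -0.494, 0, 0.551]' --grip 0 --force 20

```text
t: 3.9
tool_pos: [0.4496, -0.1157, 0.2317]
tool_rot: [-2.054, 2.376, -0.002]
contact_force: [0.9, -1.1, 0.5]
opening: -0.0
```

```bash
python3 -c "
from h import *
plan(-.0063,.03,.200,-90)"
```

```text
t 3.9 shift [-0.1658 -0.0467  0.0317] roll 0.0 at local [-0.053  -0.1358] z 0.2317 yawrel -89.99 tilt [ 1.2e-03 -5.0e-04 -1.0e+00] F [ 0.89 -1.06  0.47]
```

>>> step_arm --targets '[-0.04, -0.012, 0, 0, -0.08, -0.023, 0, 0, -0.12, -0.035, 0, 0, -0.1658, -0.0467, 0, 0, -0.1658, -0.0467, 0.02, 0, -0.1658, -0.0467, 0.05, 0, -0.1658, -0.0467, 0.058, 0, -0.1658, -0.0467, 0.058, 0]'

```text
t: 4.57
tool_pos: [0.5177, 0.0419, 0.1703]
tool_rot: [2.052, -2.373, -0.005]
contact_force: [-0.5, 0.0, -0.4]
opening: -0.0001
```

Run:
```python
from h import *
plan(-.0063,.03,.160,-90)
im=imaging.get_image("side"); save(im,"s1.png",6,(215,140,315,240))
im=imaging.get_image("top"); save(im,"t1.png",4,(190,140,320,240))
plan(-.0063,.03,.160,-90)
```

```text
t 4.57 shift [-0.     -0.0023  0.0103] roll 0.001 at local [-0.0085  0.03  ] z 0.1703 yawrel -89.97 tilt [-5.6e-03 -2.0e-04 -1.0e+00] F [-0.54  0.03 -0.42]
t 4.67 shift [-0.0004  0.0002  0.0143] roll -0.001 at local [-0.0061  0.0296] z 0.1743 yawrel -90.04 tilt [ 1.4e-03 -6.0e-04 -1.0e+00] F [ 0.72  0.31 -0.09]
```

View pics/s1.png

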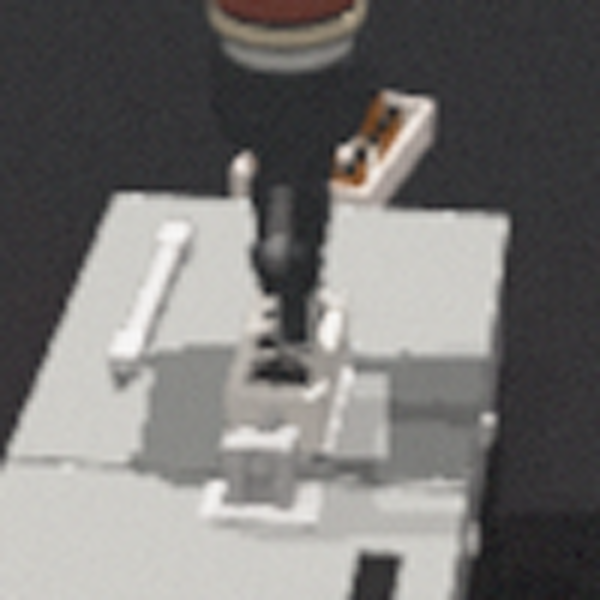

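>>> step_arm --targets '[0, 0, 0.003, 0, 0, 0, 0.006, 0, 0, 0, 0.009, 0, 0, 0, 0.011, 0, 0, 0, 0.012, 0, 0, 0, 0.0125, 0, 0, 0, 0.013, 0, 0, 0, 0.013, 0]'

```text
t: 5.33
tool_pos: [0.52, 0.0411, 0.1612]
tool_rot: [-2.053, 2.377, -0.002]
contact_force: [-0.7, 0.0, 0.8]
opening: 0.0001
```

```bash
python3 -c "
from h import *
plan(-.0063,.03,.157,-90)"
```

```text
t 5.33 shift [-0.0004  0.0002  0.0042] roll -0.001 at local [-0.0061  0.0296] z 0.1612 yawrel -90.04 tilt [ 1.3e-03 -6.0e-04 -1.0e+00] F [-0.72  0.    0.84]
```

>>> step_arm --targets '[0, 0, 0.0005, 0, 0, 0, 0.001, 0, 0, 0, 0.001, 0]'

```text
t: 5.58
tool_pos: [0.52, 0.0412, 0.1602]
tool_rot: [-2.053, 2.377, -0.002]
contact_force: [-0.1, -0.2, -0.3]
opening: 0.0001
```

>>> step_arm --targets '[0, 0, 0.0005, 0, 0, 0, 0.001, 0, 0, 0, 0.001, 0]'

```text
t: 5.83
tool_pos: [0.5198, 0.0411, 0.159]
tool_rot: [-2.053, 2.377, -0.002]
contact_force: [0.1, 0.2, -0.3]
opening: -0.0003
```

>>> step_arm --targets '[0, 0, 0.0005, 0, 0, 0, 0.0008, 0, 0, 0, 0.0008, 0]'

```text
t: 6.08
tool_pos: [0.5198, 0.0412, 0.1581]
tool_rot: [-2.053, 2.378, -0.001]
contact_force: [0.1, 0.3, -0.6]
opening: 0.0001
```

>>> step_arm --targets '[0, 0, 0.0004, 0, 0, 0, 0.0007, 0, 0, 0, 0.0007, 0]'

```text
t: 6.33
tool_pos: [0.5197, 0.0412, 0.1573]
tool_rot: [-2.053, 2.378, -0.001]
contact_force: [0.1, -0.0, 0.5]
opening: -0.0
```

>>> step_arm --targets '[0, 0, 0.0003, 0, 0, 0, 0.0006, 0, 0, 0, 0.0006, 0]'

```text
t: 6.58
tool_pos: [0.5199, 0.0412, 0.157]
tool_rot: [-2.053, 2.377, -0.002]
contact_force: [-0.5, -0.1, 1.1]
opening: 0.0003
```

>>> step_arm --targets '[0, 0, 0.0002, 0, 0, 0, 0.0004, 0, 0, 0, 0.0004, 0]'

```text
t: 6.83
tool_pos: [0.5201, 0.0411, 0.157]
tool_rot: [-2.053, 2.377, -0.002]
contact_force: [0.3, -0.6, 2.6]
opening: -0.0001
```

>>> step_arm --targets '[0, 0, 0.0006, 0, 0, 0, 0.001, 0, 0, 0, 0.001, 0]'

```text
t: 7.08
tool_pos: [0.5208, 0.041, 0.1569]
tool_rot: [-2.052, 2.376, -0.004]
contact_force: [-1.6, -1.1, 4.4]
opening: 0.0
```

>>> step_arm --targets '[0, 0, 0.0014, 0, 0, -0.0015, 0.0015, 0, 0, -0.004, 0.0015, 0, 0, -0.0065, 0.0015, 0]'

```text
t: 7.42
tool_pos: [0.528, 0.04, 0.1569]
tool_rot: [-2.051, 2.375, -0.007]
contact_force: [-2.2, -0.7, 8.5]
opening: 0.0
```

```bash
python3 -c "
from h import *
plan(-.0063,.03,.157,-90)"
```

```text
t 7.42 shift [-0.0004  0.0083 -0.0002] roll -0.001 at local [0.002  0.0296] z 0.1569 yawrel -90.03 tilt [ 0.0051 -0.0012 -1.    ] F [-2.19 -0.75  8.52]
```

>>> step_arm --targets '[0, -0.002, 0.001, 0, 0, -0.004, 0.001, 0, 0, -0.005, 0.001, 0, 0, -0.005, 0.001, 0]'

```text
t: 7.75
tool_pos: [0.534, 0.0391, 0.157]
tool_rot: [-2.05, 2.374, -0.009]
contact_force: [-0.3, -0.0, 5.5]
opening: 0.0
```

```bash
python3 -c "
from h import *
plan(-.0063,.03,.157,-90)"
```

```text
t 7.75 shift [-0.0004  0.0144 -0.0001] roll -0.001 at local [0.0081 0.0296] z 0.157 yawrel -90.04 tilt [ 0.0075 -0.0015 -1.    ] F [-0.27 -0.02  5.5 ]
```

>>> step_arm --targets '[0, 0, -0.004, 0, 0, 0, -0.008, 0, 0.01, 0.004, -0.008, 0, 0.02, 0.01, -0.008, 0, 0.0285, 0.0142, -0.008, 0, 0.0296, 0.0142, -0.006, 0, 0.0296, 0.0142, -0.003, 0, 0.0296, 0.0142, -0.002, 0, 0.0296, 0.0142, -0.001, 0, 0.0296, 0.0142, -0.001, 0]'

```text
t: 8.58
tool_pos: [0.5155, 0.012, 0.1574]
tool_rot: [-2.051, 2.374, -0.008]
contact_force: [-0.1, 0.7, -0.4]
opening: -0.0002
```

```bash
python3 -c "
from h import *
plan(-.0063,.0,.157,-90)"
```

```text
t 8.58 shift [ 0.0001 -0.      0.0004] roll -0.0 at local [-0.0063  0.0001] z 0.1574 yawrel -90.03 tilt [ 0.0068 -0.0013 -1.    ] F [-0.12  0.74 -0.43]
```

>>> step_arm --targets '[0, 0, 0.0008, 0, 0, 0, 0.0015, 0, 0, 0, 0.0018, 0, 0, -0.0025, 0.0018, 0, 0, -0.005, 0.0018, 0]'

```text
t: 9.0
tool_pos: [0.5211, 0.0114, 0.1569]
tool_rot: [-2.051, 2.373, -0.01]
contact_force: [-1.5, 0.1, 4.9]
opening: -0.0001
```

```bash
python3 -c "
from h import *
plan(-.0063,.0,.157,-90)"
```

```text
t 9.0 shift [ 0.0003  0.0056 -0.0001] roll -0.0 at local [-0.0007  0.0003] z 0.1569 yawrel -90.0 tilt [ 0.0082 -0.0016 -1.    ] F [-1.46  0.1   4.89]
```

>>> step_arm --targets '[0, -0.0025, 0.0014, 0, 0, -0.005, 0.0014, 0, 0, -0.0075, 0.0014, 0, 0, -0.0077, 0.0014, 0]'

```text
t: 9.33
tool_pos: [0.5297, 0.0101, 0.1569]
tool_rot: [-2.05, 2.372, -0.012]
contact_force: [-1.3, -0.2, 7.4]
opening: -0.0004
```

```bash
python3 -c "
from h import *
plan(.0063,-.03,.157,-90)"
```

```text
t 9.33 shift [ 0.0303  0.0017 -0.0001] roll 0.0 at local [0.008  0.0003] z 0.1569 yawrel -90.0 tilt [ 0.0097 -0.0021 -1.    ] F [-1.26 -0.18  7.4 ]
```

>>> step_arm --targets '[0, 0, -0.004, 0, 0, 0, -0.008, 0, 0.01, 0.001, -0.008, 0, 0.02, 0.001, -0.008, 0, 0.0295, 0.0015, -0.008, 0, 0.0303, 0.0015, -0.006, 0, 0.0303, 0.0015, -0.003, 0, 0.0303, 0.0015, -0.002, 0, 0.0303, 0.0015, -0.001, 0, 0.0303, 0.0015, -0.0007, 0]'

```text
t: 10.17
tool_pos: [0.5236, -0.0194, 0.1571]
tool_rot: [-2.051, 2.372, -0.011]
contact_force: [0.1, -0.1, -0.2]
opening: 0.0001
```

```bash
python3 -c "
from h import *
plan(.0063,-.03,.157,-90)"
```

```text
t 10.17 shift [ 0.0002 -0.      0.0001] roll 0.0 at local [ 0.0063 -0.0298] z 0.1571 yawrel -89.98 tilt [ 0.0089 -0.0018 -1.    ] F [ 0.06 -0.14 -0.19]
```

>>> step_arm --targets '[0, 0, 0.0006, 0, 0, 0, 0.0012, 0, 0, 0, 0.0015, 0, 0, 0.0025, 0.0015, 0, 0, 0.005, 0.0015, 0]'

```text
t: 10.58
tool_pos: [0.52, -0.0188, 0.157]
tool_rot: [-2.05, 2.37, -0.016]
contact_force: [1.9, -1.2, 4.1]
opening: 0.0002
```

```bash
python3 -c "
from h import *
plan(-.0069,-.03,.157,-90)"
```

```text
t 10.58 shift [ 0.0003  0.0095 -0.0002] roll 0.001 at local [ 0.0026 -0.0297] z 0.157 yawrel -89.96 tilt [ 0.0127 -0.0024 -0.9999] F [ 1.87 -1.23  4.09]
```

>>> step_arm --targets '[0, 0.0025, 0.0015, 0, 0, 0.005, 0.0015, 0, 0, 0.0075, 0.0015, 0, 0, 0.0098, 0.0014, 0, 0, 0.0098, 0.0013, 0]'

```text
t: 11.0
tool_pos: [0.5106, -0.0174, 0.1567]
tool_rot: [-2.049, 2.369, -0.018]
contact_force: [-0.1, -0.6, 5.4]
opening: 0.0003
```

```bash
python3 -c "
from h import *
plan(-.0063,-.2,.25,-90)"
```

```text
t 11.0 shift [ 0.1704 -0.0018 -0.0931] roll 0.001 at local [-0.0069 -0.0297] z 0.1567 yawrel -89.95 tilt [ 0.0147 -0.0029 -0.9999] F [-0.14 -0.56  5.37]
```

Tangential force is back near zero, so the dial has clicked over. I'll retract to the right and look.

>>> step_arm --targets '[0, 0, -0.01, 0, 0, 0, -0.035, 0, 0.02, 0, -0.065, 0, 0.05, 0, -0.09, 0, 0.09, 0, -0.093, 0, 0.13, 0, -0.093, 0, 0.17, 0, -0.093, 0, 0.2, 0, -0.093, 0, 0.2, 0, -0.093, 0]'

```text
t: 11.75
tool_pos: [0.4789, -0.2191, 0.2496]
tool_rot: [-2.044, 2.376, -0.018]
contact_force: [-0.7, 0.0, 0.5]
opening: -0.0001
```

```bash
cat > look.py <<'E'
from fit import *
import sys
def look(tag,N=8):
    ims=[imaging.get_image("top") for _ in range(N)]
    m=dict(ims[-1]); m["color"]=np.mean([i["color"].astype(float) for i in ims],0)
    pickle.dump(m,open(tag+"_top.pkl","wb"))
    p=np.load("lock.npy"); q=proj(m,lw(p,np.array([[0,0,.047]])))[0].astype(int); x0,y0=q[0]-26,q[1]-20
    c=np.clip(m["color"][:,:,::-1],0,255).astype(np.uint8)[y0:y0+40,x0:x0+52]
    cv2.imwrite(f"pics/{tag}_z.png",cv2.resize(c,None,fx=14,fy=14,interpolation=cv2.INTER_NEAREST))
    cv2.imwrite(f"pics/{tag}_full.png",np.clip(m["color"][:,:,::-1],0,255).astype(np.uint8))
    print(monitor.get_obs()["t"])
if __name__=="__main__": look(sys.argv[1])
E
python3 look.py L1
```

```text
12.15
```

View pics/L1_z.png

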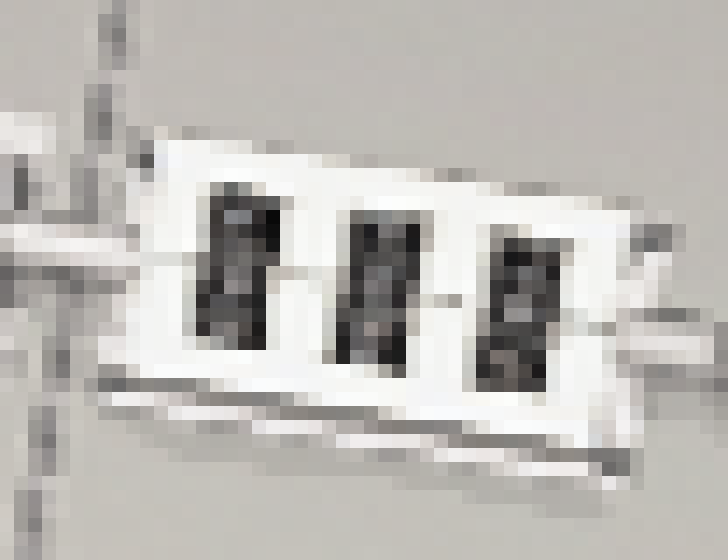

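View pics/L1_full.png

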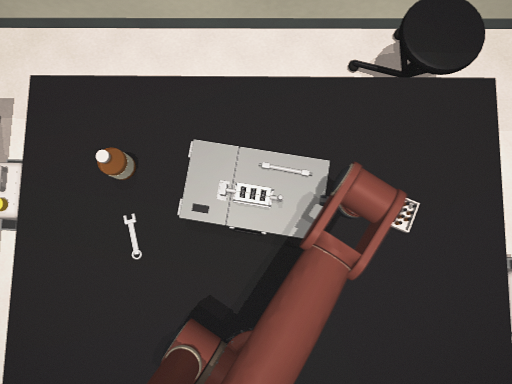

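```bash
cat > multi.py <<'E'
from dig import *
import itertools,sys
res=8
p=np.load("lock.npy")
def geo(im,yc,dp,blur):
    pp=p.copy(); pp[:2]+=dp
    c=proj(im,lw(pp,np.array([[0,yc,.047]])))[0]
    px,py=np.meshgrid(np.arange(int(c[0])-9,int(c[0])+10),np.arange(int(c[1])-9,int(c[1])+10)); px=px.ravel().astype(float);py=py.ravel().astype(float)
    th,Y,ok=rays(im,pp,px,py,5)
    k=(ok&(abs(Y-yc)<.007)&(abs(th)<np.radians(47))).mean((1,2))>.97
    px,py=px[k],py[k]
    # blurred footprint
    f0=rays
    th,Y,ok=raysb(im,pp,px,py,6,blur); 
    return th,Y-yc,px.astype(int),py.astype(int)
def raysb(im,pp,px,py,ss,b):
    # scaled footprint: emulate by scaling offsets
    off=((np.arange(ss)+.5)/ss-.5)*b
    U=(px[:,None,None]+off[None,None,:])+0*off[None,:,None]; V=(py[:,None,None]+off[None,:,None])+0*off[None,None,:]
    n=len(px); th,Y,ok=rays(im,pp,U.ravel(),V.ravel(),1)
    return th.reshape(n,ss,ss),Y.reshape(n,ss,ss),ok.reshape(n,ss,ss)
def run(obs,deltas,fonts=(0,2,3,"seg"),hs=(7,8.5,10),ws=(4,5.5),sts=(1.,1.6),dxs=(-.001,0,.001),dys=(-.001,0,.001),blurs=(1.,)):
    TX={(f,h,w,st,k):texture(k,f,h,w,st) for f in fonts for h in hs for w in ws for st in sts for k in range(10)}
    G=[o["color"].mean(2) for o in obs]; out=[]
    for b,dx,dy in itertools.product(blurs,dxs,dys):
        D=[]
        for yc in (.03,0,-.03):
            th,y,px,py=geo(obs[0],yc,np.array([dx,dy]),b); D.append((th,y,np.array([g[py,px] for g in G])))
        for f,h,w,st in itertools.product(fonts,hs,ws,sts):
            row=np.zeros((3,10)); 
            for d,(th,y,V) in enumerate(D):
                r=None; ts=[]
                for k in range(10):
                    T=TX[(f,h,w,st,k)]
                    if r is None: r=np.clip((T.shape[0]/2-th*20*res),0,T.shape[0]-1).astype(int); cc=np.clip((.007-y)*1000*res,0,T.shape[1]-1).astype(int)
                    ts.append(T[r,cc].mean((1,2)))
                tm=th.mean((1,2)); ym=y.mean((1,2))*100
                B=np.stack([np.ones_like(tm),tm,ym,tm**2,ym**2],1); n=len(obs)
                # difference-free: shared base
                BB=np.vstack([B]*n); Q,_=np.linalg.qr(BB); v=V.ravel(); v=v-Q@(Q.T@v)
                for k0 in range(10):
                    t=np.concatenate([ts[(k0+deltas[i][d])%10] for i in range(n)]); t=t-Q@(Q.T@t)
                    row[d,k0]=v@t/np.sqrt((v@v)*(t@t)+1e-9)
            out.append((row.max(1).sum(),f,h,w,st,(dx,dy,b),row))
    out.sort(key=lambda q:-q[0]); return out
def show(o,n=10):
    for t in o[:n]:
        print(round(float(t[0]),2),t[1:6],[" ".join(f"{k}:{r[k]:.2f}" for k in np.argsort(-r)[:4]) for r in t[6]])
E
cat > j2.py <<'E'
from multi import *
A=pickle.load(open("top_avg.pkl","rb")); B=pickle.load(open("L1_top.pkl","rb"))
print("img shift check", A["cx"]==B["cx"])
show(run([A,B],[(0,0,0),(1,1,-1)],blurs=(.7,1.2)),14)
E
time python3 j2.py
```

```text
img shift check True
1.47 ('seg', 10, 4, 1.6, (0, 0.001, 1.2)) ['2:0.32 6:0.30 4:0.28 8:0.25', '1:0.48 3:0.38 7:0.36 4:0.26', '9:0.67 5:0.58 3:0.48 7:0.48']
1.44 (0, 10, 5.5, 1.6, (0, 0.001, 1.2)) ['4:0.26 2:0.24 6:0.24 8:0.24', '3:0.46 1:0.26 0:0.24 4:0.21', '5:0.73 9:0.53 7:0.42 3:0.40']
1.43 (0, 8.5, 5.5, 1.0, (0, 0.001, 1.2)) ['4:0.28 2:0.27 6:0.24 8:0.22', '3:0.41 0:0.25 1:0.23 4:0.22', '5:0.75 7:0.55 9:0.53 3:0.45']
1.42 ('seg', 8.5, 4, 1.0, (0, 0.001, 1.2)) ['2:0.31 4:0.29 6:0.29 8:0.25', '1:0.43 3:0.39 7:0.33 4:0.31', '9:0.68 5:0.63 7:0.54 3:0.51']
1.42 (2, 10, 5.5, 1.6, (0, 0.001, 1.2)) ['4:0.29 2:0.26 7:0.24 1:0.23', '3:0.44 4:0.30 0:0.27 1:0.26', '5:0.70 9:0.56 7:0.47 3:0.44']
1.41 ('seg', 8.5, 4, 1.6, (0, 0.001, 1.2)) ['6:0.26 2:0.25 4:0.24 0:0.21', '1:0.45 3:0.36 7:0.35 4:0.29', '9:0.69 5:0.62 7:0.57 3:0.56']
1.39 ('seg', 10, 4, 1.0, (-0.001, 0.001, 1.2)) ['2:0.34 4:0.30 6:0.24 8:0.22', '3:0.39 1:0.36 4:0.33 7:0.30', '9:0.66 5:0.64 3:0.50 7:0.44']
1.39 ('seg', 10, 4, 1.0, (0, 0.001, 1.2)) ['2:0.34 4:0.30 6:0.29 8:0.26', '1:0.46 3:0.36 7:0.35 4:0.30', '9:0.59 5:0.45 3:0.4
[... 175 characters left out ...]
 (0, 0.001, 1.2)) ['4:0.26 2:0.25 6:0.23 7:0.23', '3:0.42 4:0.31 1:0.27 0:0.23', '5:0.69 9:0.50 7:0.43 3:0.40']
1.36 ('seg', 10, 4, 1.6, (-0.001, 0.001, 1.2)) ['2:0.28 4:0.26 6:0.24 0:0.21', '1:0.43 3:0.38 4:0.37 7:0.36', '9:0.65 5:0.63 3:0.55 7:0.47']
1.36 (2, 10, 5.5, 1.6, (0.001, 0.001, 0.7)) ['2:0.29 6:0.27 5:0.24 9:0.23', '3:0.50 0:0.22 6:0.21 9:0.18', '5:0.57 0:0.44 3:0.29 4:0.26']
1.35 (0, 10, 5.5, 1.0, (0, 0.001, 1.2)) ['8:0.26 2:0.24 4:0.24 6:0.23', '3:0.42 1:0.24 4:0.23 0:0.23', '5:0.68 9:0.41 7:0.36 3:0.33']
1.35 (0, 8.5, 5.5, 1.6, (0, 0.001, 1.2)) ['4:0.23 2:0.23 6:0.19 8:0.18', '3:0.42 0:0.25 1:0.24 4:0.24', '5:0.70 9:0.58 7:0.55 3:0.50']
real	0m9.707s
user	0m7.896s
sys	0m0.927s
```

```bash
cat > pose.py <<'E'
from dig import *
m=pickle.load(open("top_avg.pkl","rb")); g=m["color"].mean(2); p0=np.load("lock.npy")
c=proj(m,lw(p0,np.array([[0,0,.047]])))[0]
px,py=np.meshgrid(np.arange(int(c[0])-22,int(c[0])+23),np.arange(int(c[1])-13,int(c[1])+14)); px=px.ravel().astype(float);py=py.ravel().astype(float)
v=g[py.astype(int),px.astype(int)]
ss=6
def model(q):
    pp=np.array([q[0],q[1],q[2],q[3]])
    f=fmat(m); off=(np.arange(ss)+.5)/ss-.5
    # housing top hits
    U=px[:,None,None]+off[None,None,:]+0*off[None,:,None]; V=py[:,None,None]+off[None,:,None]+0*off[None,None,:]
    d=np.stack([(U-m["cx"])/f,(V-m["cy"])/f,np.ones_like(U)],-1)@m["R"]; o=-m["R"].T@m["t"]
    cc,s=np.cos(pp[2]),np.sin(pp[2]); Rl=np.array([[cc,s,0],[-s,cc,0],[0,0,1]])
    o=Rl@(o-np.array([pp[0],pp[1],pp[3]])); d=d@Rl.T
    t=(.040-o[2])/d[...,2]; X=o[0]+t*d[...,0]; Y=o[1]+t*d[...,1]
    on=(abs(X)<.025)&(abs(Y)<.05)
    th,Yc,ok=rays(m,pp,U.ravel(),V.ravel(),1); th=th.reshape(U.shape);Yc=Yc.reshape(U.shape);ok=ok.reshape(U.shape)&(abs(th.reshape(U.shape))<np.arccos(13/20))
    dark=np.zeros(U.shape,bool)
    for yc in(.03,0,-.03): dark|=ok&(abs(Yc-yc)<q[4]); 
    for yc in(.03,0,-.03): dark|=(abs(X)<q[5])&(abs(Y-yc)<q[4])
    im=np.where(dark,60,np.where(on,248,np.nan))
    w=on.mean((1,2))>.999
    return im.mean((1,2)),w
def cost(q):
    im,w=model(q); e=np.abs(im-v)[w]; e=np.minimum(e,120); return np.sum(e)/ w.sum()
best=None
for a in (-.02,0,.02):
  for b in(-.001,.001):
    x0=np.array([*p0[:2]+b,p0[2]+a,p0[3],.0073,.0155])
    r=minimize(cost,x0,method="Nelder-Mead",options=dict(initial_simplex=np.vstack([x0]+[x0+np.eye(6)[i]*[.002,.002,.02,.01,.001,.001][i] for i in range(6)]),maxiter=500))
    if best is None or r.fun<best.fun: best=r
print(best.x,best.fun); np.save("lock2.npy",best.x[:4])
E
time python3 pose.py
```

```text
[ 0.52323617  0.01113667 -0.14756623  0.09888486  0.00770747  0.01642132] 14.759356446140798
real	0m35.655s
user	0m28.275s
sys	0m5.162s
```

```bash
cat > multi2.py <<'E'
from multi import *
import multi
multi.p=np.load("lock2.npy")
def run2(obs,deltas,fonts=(0,2,3,"seg"),hs=(7,8.5,10),ws=(4,5.5),sts=(1.,1.6),dxs=(-.001,0,.001),dys=(-.001,0,.001),blurs=(1.,),per=False):
    """static base removed by subtracting mean over obs with distinct states"""
    TX={(f,h,w,st,k):texture(k,f,h,w,st) for f in fonts for h in hs for w in ws for st in sts for k in range(10)}
    G=[o["color"].mean(2) for o in obs]; out=[]; n=len(obs)
    for b,dx,dy in itertools.product(blurs,dxs,dys):
        D=[]
        for yc in (.03,0,-.03):
            th,y,px,py=geo(obs[0],yc,np.array([dx,dy]),b); V=np.array([g[py,px] for g in G]); D.append((th,y,V-V.mean(0)))
        for f,h,w,st in itertools.product(fonts,hs,ws,sts):
            row=np.zeros((3,10))
            for d,(th,y,V) in enumerate(D):
                r=None; ts=[]
                for k in range(10):
                    T=TX[(f,h,w,st,k)]
                    if r is None: r=np.clip((T.shape[0]/2-th*20*res),0,T.shape[0]-1).astype(int); cc=np.clip((.007-y)*1000*res,0,T.shape[1]-1).astype(int)
                    ts.append(T[r,cc].mean((1,2)))
                for k0 in range(10):
                    t=np.array([ts[(k0+deltas[i][d])%10] for i in range(n)]); t=t-t.mean(0)
                    row[d,k0]=(V*t).sum()/np.sqrt((V**2).sum()*(t**2).sum()+1e-9)
            out.append((row.max(1).sum(),f,h,w,st,(dx,dy,b),row))
    out.sort(key=lambda q:-q[0]); return out
E
cat > j3.py <<'E'
from multi2 import *
A=pickle.load(open("top_avg.pkl","rb")); B=pickle.load(open("L1_top.pkl","rb"))
o=run2([A,B],[(0,0,0),(1,1,-1)],blurs=(.8,1.2)); show(o,12)
M=np.mean([t[6] for t in o[:60]],0)
for r in M: print(np.round(r,2))
E
python3 j3.py
```

```text
1.59 (0, 10, 4, 1.6, (0, 0, 0.8)) ['1:0.55 7:0.33 9:0.27 4:0.24', '3:0.40 0:0.08 5:0.07 7:0.07', '5:0.64 7:0.49 3:0.27 9:0.20']
1.58 (0, 8.5, 4, 1.0, (-0.001, 0.001, 1.2)) ['4:0.28 2:0.21 7:0.17 1:0.15', '0:0.54 3:0.29 1:0.18 5:0.17', '5:0.76 7:0.58 9:0.52 3:0.38']
1.55 (2, 10, 4, 1.0, (0, 0, 0.8)) ['1:0.55 9:0.32 7:0.31 4:0.12', '3:0.43 5:0.24 0:0.07 1:0.04', '5:0.57 7:0.54 3:0.23 9:0.18']
1.54 ('seg', 7, 5.5, 1.6, (-0.001, -0.001, 1.2)) ['4:0.59 1:0.36 7:0.32 0:-0.11', '3:0.34 9:0.14 0:0.12 7:0.10', '9:0.61 3:0.55 7:0.46 1:0.34']
1.53 (2, 10, 4, 1.6, (0, 0, 0.8)) ['1:0.51 9:0.33 7:0.32 4:0.16', '3:0.43 5:0.25 0:0.11 1:0.06', '5:0.60 7:0.55 9:0.25 3:0.15']
1.53 (2, 10, 4, 1.6, (-0.001, 0, 0.8)) ['1:0.58 7:0.38 4:0.23 9:-0.02', '5:0.40 0:0.31 3:0.11 8:0.03', '5:0.55 7:0.45 9:0.33 1:0.11']
1.53 (0, 10, 4, 1.0, (0, 0, 0.8)) ['1:0.53 7:0.32 9:0.24 4:0.23', '3:0.39 5:0.16 1:0.07 8:0.07', '5:0.61 7:0.49 3:0.27 9:0.24']
1.53 (0, 10, 5.5, 1.0, (0, 0, 1.2)) ['7:0.37 1:0.25 4:0.21 2:0.18', '3:0.41 7:0.22 1:0.16 5:0.13', '5:0.76 7:0.38 3:0.27 9:0.20']
1.52 (0, 8.5, 4, 1.0, (-0.001, 0, 0.8)) ['1:0.56 7:0.38 4:0.21 6:-0.11', '5:0.40 0:0.30 3:0.18 8:0.06', '5:0.56 7:0.46 9:0.35 3:0.12']
1.49 (0, 7, 4, 1.6, (-0.001, 0, 0.8)) ['1:0.54 7:0.24 4:0.14 6:-0.03', '3:0.39 0:0.32 5:0.12 6:0.09', '5:0.56 9:0.50 7:0.46 1:0.21']
1.49 (0, 10, 5.5, 1.6, (0, 0, 1.2)) ['7:0.40 4:0.29 1:0.25 2:0.22', '3:0.36 0:0.14 7:0.13 1:0.11', '5:0.74 7:0.42 9:0.23 3:0.22']
1.49 ('seg', 7, 5.5, 1.6, (-0.001, 0, 1.2)) ['4:0.51 1:0.26 7:0.22 8:-0.03', '3:0.38 4:0.25 7:0.22 1:0.21', '9:0.60 3:0.54 7:0.44 1:0.26']
[-0.29  0.32  0.05 -0.28  0.27 -0.14 -0.08  0.3  -0.17 -0.06]
[ 0.18  0.12 -0.46  0.29 -0.02  0.07 -0.02  0.08 -0.27 -0.03]
[-0.24  0.11 -0.25  0.27 -0.33  0.53 -0.43  0.43 -0.47  0.4 ]
```

```bash
python3 -c "
from h import *
plan(.0063,-.03,.164,-90)"
```

```text
t 12.15 shift [-0.1984 -0.0136  0.086 ] roll 0.003 at local [-0.008  -0.2284] z 0.2499 yawrel -89.85 tilt [ 0.0146 -0.0027 -0.9999] F [-0.57  0.77 -0.03]
```

>>> step_arm --targets '[-0.04, -0.003, 0, 0, -0.08, -0.006, 0, 0, -0.12, -0.009, 0, 0, -0.16, -0.0136, 0, 0, -0.192, -0.0136, 0.01, 0, -0.1984, -0.0136, 0.035, 0, -0.1984, -0.0136, 0.06, 0, -0.1984, -0.0136, 0.077, 0, -0.1984, -0.0136, 0.084, 0, -0.1984, -0.0136, 0.086, 0, -0.1984, -0.0136, 0.086, 0]'

```text
t: 13.07
tool_pos: [0.5236, -0.0194, 0.164]
tool_rot: [-2.052, 2.367, -0.018]
contact_force: [0.5, -0.1, -0.4]
opening: -0.0002
```

```bash
python3 -c "
from h import *
plan(.0063,-.03,.1573,-90)"
```

```text
t 13.07 shift [0.0002 0.     0.0067] roll 0.003 at local [ 0.0062 -0.0298] z 0.164 yawrel -89.82 tilt [ 0.0144 -0.0026 -0.9999] F [ 0.52 -0.13 -0.37]
```

>>> step_arm --targets '[0, 0, 0.003, 0, 0, 0, 0.005, 0, 0, 0, 0.0065, 0, 0, 0, 0.0075, 0, 0, 0, 0.0083, 0, 0, 0, 0.0085, 0, 0, 0.0025, 0.0085, 0, 0, 0.005, 0.0085, 0, 0, 0.0075, 0.0085, 0]'

```text
t: 13.82
tool_pos: [0.5171, -0.0186, 0.1569]
tool_rot: [-2.05, 2.366, -0.022]
contact_force: [0.5, -0.6, 6.5]
opening: -0.0001
```

```bash
python3 -c "
from h import *
plan(-.0069,-.03,.157,-90)"
```

```text
t 13.82 shift [ 0.0001  0.0066 -0.0002] roll 0.003 at local [-0.0003 -0.0299] z 0.1569 yawrel -89.83 tilt [ 0.0173 -0.0032 -0.9998] F [ 0.49 -0.64  6.46]
```

>>> step_arm --targets '[0, 0.0025, 0.0013, 0, 0, 0.005, 0.0013, 0, 0, 0.0068, 0.0013, 0, 0, 0.0068, 0.001, 0, 0, 0.0068, -0.005, 0, -0.005, 0.0065, -0.008, 0, -0.018, 0.006, -0.008, 0, -0.029, 0.006, -0.008, 0, -0.03, 0.006, -0.006, 0, -0.03, 0.006, -0.003, 0, -0.03, 0.006, -0.001, 0, -0.03, 0.006, -0.0005, 0]'

```text
t: 14.82
tool_pos: [0.5151, 0.012, 0.1569]
tool_rot: [-2.051, 2.366, -0.02]
contact_force: [-0.9, 0.2, 0.4]
opening: 0.0002
```

```bash
python3 -c "
from h import *
plan(-.0063,.0,.157,-90)"
```

```text
t 14.82 shift [ 0.0001 -0.0004 -0.0001] roll 0.003 at local [-0.0067  0.0001] z 0.1569 yawrel -89.83 tilt [ 0.0162 -0.0028 -0.9999] F [-0.89  0.19  0.42]
```

Just touching the middle dial. Now press and roll it by +1, then move on to the left dial.

>>> step_arm --targets '[0, 0, 0.0007, 0, 0, 0, 0.0013, 0, 0, 0, 0.0014, 0, 0, -0.0025, 0.0014, 0, 0, -0.005, 0.0014, 0, 0, -0.0075, 0.0014, 0]'

```text
t: 15.32
tool_pos: [0.5235, 0.0107, 0.1569]
tool_rot: [-2.049, 2.365, -0.022]
contact_force: [0.5, 0.9, 4.8]
opening: 0.0001
```

```bash
python3 -c "
from h import *
plan(.0066,.0,.157,-90)"
```

```text
t 15.32 shift [ 0.     -0.0048 -0.    ] roll 0.002 at local [0.0018 0.    ] z 0.1569 yawrel -89.86 tilt [ 0.0186 -0.0025 -0.9998] F [0.53 0.92 4.81]
```

>>> step_arm --targets '[0, -0.0025, 0.0013, 0, 0, -0.005, 0.0013, 0, 0, -0.0052, 0.001, 0, 0, -0.005, -0.005, 0, -0.004, -0.002, -0.008, 0, -0.015, 0.003, -0.008, 0, -0.027, 0.008, -0.008, 0, -0.03, 0.0081, -0.006, 0, -0.03, 0.0081, -0.003, 0, -0.03, 0.0081, -0.001, 0, -0.03, 0.0081, -0.0005, 0]'

```text
t: 16.23
tool_pos: [0.5197, 0.0419, 0.1569]
tool_rot: [-2.049, 2.365, -0.021]
contact_force: [-0.1, -0.0, 0.4]
opening: -0.0002
```

>>> step_arm --targets '[0, 0, 0.0007, 0, 0, 0, 0.0013, 0, 0, 0, 0.0015, 0, 0, -0.0025, 0.0015, 0, 0, -0.005, 0.0015, 0, 0, -0.0075, 0.0015, 0]'

```text
t: 16.73
tool_pos: [0.5278, 0.0407, 0.1569]
tool_rot: [-2.048, 2.364, -0.022]
contact_force: [-1.6, 0.7, 7.1]
opening: 0.0001
```

```bash
python3 -c "
from h import *
plan(.0066,.03,.157,-90)"
```

```text
t 16.73 shift [ 0.0003 -0.0049 -0.    ] roll 0.002 at local [0.0017 0.0303] z 0.1569 yawrel -89.86 tilt [ 0.0194 -0.0019 -0.9998] F [-1.62  0.73  7.07]
```

Finish this roll, then retract and look.

>>> step_arm --targets '[0, -0.0025, 0.0013, 0, 0, -0.005, 0.0013, 0, 0, -0.0052, 0.001, 0, 0, -0.005, -0.01, 0, 0.01, 0, -0.045, 0, 0.03, 0, -0.08, 0, 0.07, 0, -0.09, 0, 0.11, 0, -0.09, 0, 0.15, 0, -0.09, 0, 0.19, 0, -0.09, 0, 0.23, 0, -0.09, 0, 0.23, 0, -0.09, 0]'

```text
t: 17.73
tool_pos: [0.4913, -0.1925, 0.2465]
tool_rot: [-2.042, 2.374, -0.023]
contact_force: [0.9, -0.3, 0.1]
opening: -0.0
```

```bash
python3 look.py L2
cat > j4.py <<'E'
from multi2 import *
A=pickle.load(open("top_avg.pkl","rb")); B=pickle.load(open("L1_top.pkl","rb")); C=pickle.load(open("L2_top.pkl","rb"))
o=run2([A,B,C],[(0,0,0),(1,1,-1),(2,2,-2)],blurs=(.8,1.2)); show(o,12)
M=np.mean([t[6] for t in o[:60]],0)
for r in M: print(np.round(r,2))
E
python3 j4.py;  python3 -c "
from h import *
plan(.0063,-.03,.164,-90)"
```

```text
18.1333
1.45 (0, 8.5, 4, 1.0, (-0.001, 0.001, 1.2)) ['4:0.28 2:0.14 1:0.14 6:0.13', '0:0.51 3:0.19 7:0.07 4:0.06', '5:0.66 9:0.35 7:0.25 0:0.15']
1.39 (0, 8.5, 4, 1.6, (-0.001, 0.001, 1.2)) ['4:0.28 1:0.19 6:0.13 2:0.08', '0:0.50 3:0.25 1:0.11 6:0.08', '5:0.61 9:0.33 7:0.28 0:0.06']
1.38 (0, 8.5, 4, 1.0, (0, 0.001, 1.2)) ['4:0.34 6:0.15 7:0.14 2:0.12', '3:0.39 0:0.12 6:0.07 5:0.07', '5:0.66 7:0.17 0:0.10 9:0.09']
1.37 (0, 10, 4, 1.6, (-0.001, 0.001, 1.2)) ['4:0.24 6:0.15 1:0.14 2:0.13', '0:0.46 1:0.10 4:0.09 6:0.07', '5:0.67 9:0.29 7:0.19 0:0.13']
1.37 (0, 8.5, 4, 1.6, (0, 0.001, 1.2)) ['4:0.33 6:0.17 7:0.14 2:0.06', '3:0.43 0:0.13 7:0.05 5:0.03', '5:0.61 7:0.22 9:0.18 0:0.16']
1.35 (0, 8.5, 5.5, 1.6, (-0.001, 0.001, 1.2)) ['4:0.24 6:0.17 1:0.13 0:0.13', '0:0.45 3:0.13 4:0.09 6:0.08', '5:0.65 9:0.21 7:0.19 0:0.16']
1.33 (0, 8.5, 5.5, 1.0, (-0.001, 0.001, 1.2)) ['4:0.19 6:0.17 0:0.15 2:0.11', '0:0.46 3:0.10 9:0.07 7:0.07', '5:0.67 9:0.22 7:0.16 0:0.11']
1.32 (2, 8.5, 4, 1.0, (-0.001, 0.001, 1.2)) ['4:0.25 1:0.23 6:0.11 2:0.07', '0:0.49 4:0.14 1:0.12 3:0.09', '5:0.58 9:0.32 7:0.26 0:0.
[... 181 characters left out ...]
4:0.26 1:0.20 6:0.13 2:0.12', '0:0.42 3:0.30 7:0.12 1:0.03', '5:0.63 9:0.27 7:0.24 0:0.14']
1.32 (0, 7, 5.5, 1.0, (0, 0.001, 0.8)) ['6:0.24 0:0.23 4:0.08 2:-0.00', '3:0.40 7:0.10 0:0.08 4:0.08', '5:0.68 9:0.09 7:0.07 0:0.05']
1.31 (0, 8.5, 5.5, 1.6, (0, 0.001, 0.8)) ['6:0.21 0:0.17 4:0.12 1:0.01', '3:0.42 0:0.12 4:0.09 7:0.08', '5:0.67 0:0.11 7:0.07 9:0.06']
[ 0.09  0.09  0.08 -0.07  0.18 -0.19  0.16  0.02 -0.18 -0.2 ]
[ 0.24 -0.02 -0.38  0.26  0.03 -0.02  0.06  0.05 -0.19 -0.03]
[ 0.1  -0.06 -0.17 -0.06 -0.17  0.59 -0.18  0.15 -0.32  0.15]
t 18.13 shift [-0.1684 -0.0049  0.0829] roll 0.005 at local [ 0.0006 -0.1985] z 0.2466 yawrel -89.74 tilt [ 0.0192 -0.0017 -0.9998] F [-0.38  0.15  0.19]
```

View pics/L2_z.png

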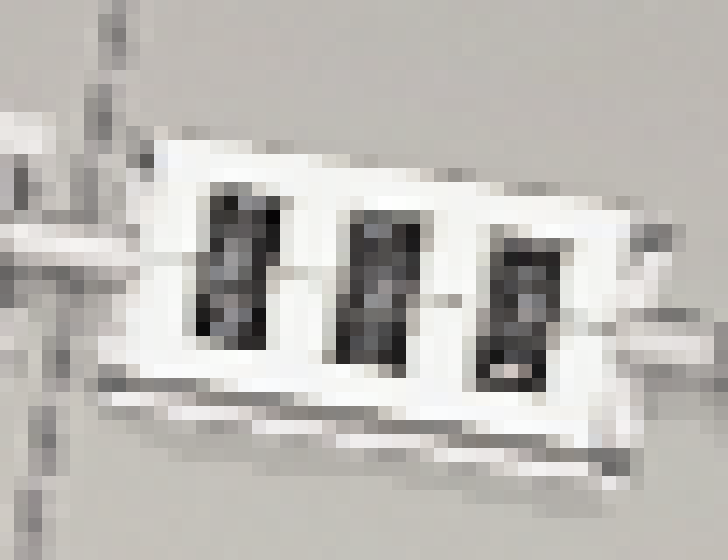

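```bash
cat > j5.py <<'E'
from multi2 import *
names=["top_avg.pkl","L1_top.pkl","L2_top.pkl"]
obs=[pickle.load(open(n,"rb")) for n in names]; G=[o["color"].mean(2) for o in obs]
def ev(d,cfgs,geos,seqs):
    yc=(.03,0,-.03)[d]; out=[]
    for (dx,dy,b) in geos:
        th,y,px,py=geo(obs[0],yc,np.array([dx,dy]),b); V=np.array([g[py,px] for g in G]); V=V-V.mean(0)
        for c in cfgs:
            ts=[]
            for k in range(10):
                T=TX(c,k); r=np.clip((T.shape[0]/2-th*20*res),0,T.shape[0]-1).astype(int); cc=np.clip((.007-y)*1000*res,0,T.shape[1]-1).astype(int)
                ts.append(T[r,cc].mean((1,2)))
            for sq in seqs:
                for k0 in range(10):
                    t=np.array([ts[(k0+q)%10] for q in sq]); t=t-t.mean(0)
                    if (t**2).sum()<1e-9: continue
                    out.append((float((V*t).sum()/np.sqrt((V**2).sum()*(t**2).sum())),k0,sq,c,(dx,dy,b)))
    out.sort(key=lambda q:-q[0]); return out
_c={}
def TX(c,k):
    if (c,k) not in _c: _c[(c,k)]=texture(k,*c)
    return _c[(c,k)]
def top(o,n=8):
    seen=set()
    for t in o:
        if (t[1],t[2]) in seen: continue
        seen.add((t[1],t[2])); print("  ",round(t[0],3),*t[1:])
        if len(seen)>=n: break
if __name__=="__main__":
    cf=list(itertools.product((0,2,3,"seg"),(6,7,8,9,10),(4,5,6),(1.,1.5,2.)))
    ge=list(itertools.product((-.0015,-.0005,.0005,.0015),(-.001,0,.001,.002),(.8,1.2)))
    o=ev(2,cf,ge,[(0,-1,-2)]); top(o,4)
    from collections import OrderedDict
    best=[]
    for t in o:
        if t[1]==5 and t[3] not in best: best.append(t[3])
        if len(best)>=8: break
    print(best)
    seqs=[(0,a,b) for a in (0,1,2) for b in (0,1,2,3) if b>=a]
    for d in (0,1):
        print("dial",d); top(ev(d,best,ge,seqs),12); print(" std"); top(ev(d,best,ge,[(0,1,2)]),6)
E
time python3 j5.py
```

```text
0.692 5 (0, -1, -2) (0, 10, 4, 1.5) (-0.0005, 0.001, 1.2)
   0.53 9 (0, -1, -2) ('seg', 7, 4, 1.0) (0.0005, 0.001, 0.8)
   0.506 0 (0, -1, -2) (3, 8, 4, 1.5) (0.0005, 0, 0.8)
   0.495 7 (0, -1, -2) (2, 6, 4, 2.0) (-0.0005, 0.001, 0.8)
[(0, 10, 4, 1.5), (0, 10, 5, 2.0), (0, 8, 5, 1.0), (2, 9, 6, 1.0), (0, 10, 6, 1.5), (0, 8, 4, 1.0), (0, 9, 4, 1.5), (0, 8, 6, 1.0)]
dial 0
   0.496 5 (0, 0, 3) (0, 8, 5, 1.0) (-0.0005, 0.002, 1.2)
   0.493 1 (0, 0, 1) (0, 8, 4, 1.0) (0.0015, 0.002, 1.2)
   0.485 1 (0, 1, 3) (0, 10, 4, 1.5) (-0.0005, 0, 0.8)
   0.477 6 (0, 0, 2) (0, 8, 5, 1.0) (0.0015, 0.002, 1.2)
   0.469 7 (0, 0, 1) (0, 8, 4, 1.0) (0.0005, 0.002, 0.8)
   0.451 1 (0, 2, 3) (0, 10, 4, 1.5) (-0.0005, 0, 0.8)
   0.418 5 (0, 0, 1) (0, 10, 6, 1.5) (-0.0015, 0.002, 1.2)
   0.417 4 (0, 0, 2) (0, 8, 4, 1.0) (0.0005, 0, 0.8)
   0.417 7 (0, 0, 2) (0, 10, 4, 1.5) (0.0015, 0.002, 0.8)
   0.401 6 (0, 2, 2) (0, 10, 4, 1.5) (-0.0005, 0, 1.2)
   0.4 2 (0, 0, 3) (0, 10, 5, 2.0) (0.0015, -0.001, 1.2)
   0.399 1 (0, 1, 1) (0, 8, 4, 1.0) (-0.0005, 0, 0.8)
 std
   0.395 4 (0, 1, 2) (0, 8, 4, 1.0) (0.0005, 0
[... 685 characters left out ...]
.0015, -0.001, 1.2)
   0.432 0 (0, 1, 3) (0, 8, 4, 1.0) (-0.0015, 0.001, 1.2)
   0.42 3 (0, 0, 2) (0, 9, 4, 1.5) (0.0005, 0.002, 0.8)
   0.405 9 (0, 2, 2) (0, 8, 6, 1.0) (-0.0015, 0.001, 1.2)
   0.404 0 (0, 1, 1) (0, 8, 4, 1.0) (-0.0015, 0.002, 1.2)
   0.39 7 (0, 1, 1) (0, 8, 5, 1.0) (-0.0015, 0.002, 0.8)
 std
   0.528 3 (0, 1, 2) (0, 9, 4, 1.5) (0.0005, 0.002, 0.8)
   0.498 0 (0, 1, 2) (0, 8, 4, 1.0) (-0.0015, 0.001, 1.2)
   0.28 7 (0, 1, 2) (0, 8, 5, 1.0) (-0.0015, 0.002, 0.8)
   0.258 6 (0, 1, 2) (0, 10, 4, 1.5) (0.0005, -0.001, 0.8)
   0.252 4 (0, 1, 2) (0, 9, 4, 1.5) (-0.0005, 0.002, 0.8)
   0.23 5 (0, 1, 2) (2, 9, 6, 1.0) (-0.0005, 0.002, 1.2)
real	0m31.813s
user	0m27.901s
sys	0m2.562s
```

```bash
cat > j6.py <<'E'
from multi2 import *
import sys
def load(names): 
    obs=[pickle.load(open(n,"rb")) for n in names]; return obs,[o["color"].mean(2) for o in obs]
_c={}
def TX(c,k):
    if (c,k) not in _c: _c[(c,k)]=texture(k,*c)
    return _c[(c,k)]
def study(obs,G,deltas,cfgs,geos,ylim=.0052):
    out=[]; n=len(G)
    for (dx,dy,b) in geos:
        D=[]
        for yc in (.03,0,-.03):
            th,y,px,py=geo(obs[0],yc,np.array([dx,dy]),b); k=abs(y.mean((1,2)))<ylim; th,y,px,py=th[k],y[k],px[k],py[k]
            D.append((th,y,np.array([g[py,px] for g in G])))
        for c in cfgs:
            TS=[]
            for th,y,V in D:
                T=TX(c,0); r=np.clip((T.shape[0]/2-th*20*res),0,T.shape[0]-1).astype(int); cc=np.clip((.007-y)*1000*res,0,T.shape[1]-1).astype(int)
                TS.append([TX(c,k)[r,cc].mean((1,2)) for k in range(10)])
            def rows(d,k0):
                th,y,V=D[d]; tm=th.mean((1,2)); B=np.stack([np.ones_like(tm),tm,tm**2],1)
                t=np.concatenate([TS[d][(k0+deltas[i][d])%10] for i in range(n)])
                return np.hstack([np.vstack([B]*n),t[:,None]]),V.ravel()
            ks=[None,None,5]; X,v=rows(2,5); co=np.linalg.lstsq(X,v,rcond=None)[0]
            for it in range(4):
                sse=np.zeros((3,10))
                for d in range(3):
                    for k0 in range(10):
                        X,v=rows(d,k0); sse[d,k0]=((v-X@co)**2).mean()
                ks=sse.argmin(1); 
                XX,vv=zip(*[rows(d,ks[d]) for d in range(3)]); co=np.linalg.lstsq(np.vstack(XX),np.concatenate(vv),rcond=None)[0]
            out.append((np.sqrt(sse.min(1).mean()),tuple(int(q) for q in ks),c,(dx,dy,b),np.sqrt(sse),co))
    out.sort(key=lambda q:q[0]); return out
def rep(o,n=12):
    for t in o[:n]:
        print(round(float(t[0]),2),t[1],t[2],t[3],np.round(t[5],0),[" ".join(f"{k}:{r[k]:.1f}" for k in np.argsort(r)[:3]) for r in t[4]])
    for d in range(3):
        print(d,[round(float(min(t[4][d,k] for t in o[:200])),1) for k in range(10)])
cf=list(itertools.product((0,2,3,"seg"),(7,8,9,10),(4,5,6),(.8,1.2,1.6)))
ge=list(itertools.product((-.001,-.0005,0,.0005,.001),(-.0005,0,.0005,.001,.0015),(.7,1.1)))
if __name__=="__main__":
    obs,G=load(["top_avg.pkl","L1_top.pkl","L2_top.pkl"])
    rep(study(obs,G,[(0,0,0),(1,1,-1),(2,2,-2)],cf,ge))
E
time python3 j6.py
```

```text
24.48 (4, 3, 5) (0, 9, 5, 1.2) (-0.0005, 0.0005, 1.1) [ 73.  -9. -32. 124.] ['4:24.0 6:24.4 2:25.2', '3:26.1 0:27.9 4:27.9', '5:23.2 9:27.2 0:28.1']
24.61 (4, 3, 5) (0, 9, 5, 0.8) (-0.0005, 0.0005, 1.1) [ 73.  -9. -30. 160.] ['4:24.1 6:24.5 7:25.6', '3:26.5 4:28.0 5:28.5', '5:23.1 9:26.9 0:28.5']
24.65 (4, 3, 5) (0, 9, 5, 1.6) (-0.0005, 0.0005, 1.1) [ 74.  -9. -32.  99.] ['4:23.8 6:24.6 7:25.1', '3:26.5 4:27.7 0:27.8', '5:23.5 9:26.9 0:28.0']
24.66 (4, 3, 5) (0, 10, 5, 1.6) (-0.0005, 0.0005, 1.1) [ 72.  -9. -27. 103.] ['4:23.6 6:24.1 7:24.6', '3:26.9 4:27.5 0:28.2', '5:23.3 9:27.1 0:28.1']
24.66 (4, 3, 5) (0, 9, 6, 1.6) (-0.0005, 0.0005, 1.1) [ 72.  -8. -34.  92.] ['4:24.0 6:24.7 2:25.4', '3:26.7 4:28.0 0:28.7', '5:23.1 9:27.5 3:28.5']
24.68 (4, 3, 5) (2, 10, 6, 1.6) (0, 0, 1.1) [ 71. -10. -25.  77.] ['4:23.3 1:24.4 7:24.7', '3:27.3 0:28.7 4:28.8', '5:23.3 9:28.0 3:28.4']
24.7 (4, 3, 5) (0, 9, 6, 0.8) (-0.0005, 0.0005, 1.1) [ 71.  -7. -31. 149.] ['4:24.0 6:25.5 2:25.7', '3:27.4 4:28.5 5:29.5', '5:22.5 9:27.8 3:29.2']
24.72 (4, 3, 5) (0, 10, 6, 1.6) (0, 0, 1.1) [ 70.  -9. -22.  91.] [
[... 188 characters left out ...]
5:28.8', '5:22.9 9:27.4 3:28.8']
24.74 (4, 3, 5) (2, 9, 5, 0.8) (-0.0005, 0.0005, 1.1) [ 73.  -9. -31. 115.] ['4:23.7 6:24.3 7:25.0', '3:27.2 4:27.4 5:27.9', '5:23.1 9:26.9 7:27.7']
24.77 (4, 3, 5) (0, 9, 6, 1.6) (-0.0005, 0, 1.1) [ 73.  -9. -32.  88.] ['4:24.5 6:25.7 1:25.9', '3:27.0 4:28.1 0:28.3', '5:22.6 9:26.9 7:27.7']
24.8 (4, 3, 5) (2, 10, 6, 1.6) (0.0005, 0, 1.1) [ 71. -10. -34.  77.] ['4:23.5 7:24.7 1:24.9', '3:27.3 0:29.3 4:29.3', '5:23.4 0:27.2 3:27.3']
0 [23.9, 23.7, 23.7, 24.7, 22.6, 25.1, 23.1, 24.0, 24.9, 24.8]
1 [26.1, 27.6, 29.1, 26.1, 27.1, 27.6, 28.4, 27.0, 28.8, 27.1]
2 [26.0, 26.9, 28.7, 26.2, 26.6, 22.0, 28.2, 26.2, 28.6, 25.7]
real	1m53.369s
user	1m47.646s
sys	0m1.956s
```

>>> step_arm --targets '[-0.04, -0.001, 0, 0, -0.08, -0.003, 0, 0, -0.12, -0.005, 0, 0, -0.155, -0.005, 0.01, 0, -0.1684, -0.0049, 0.035, 0, -0.1684, -0.0049, 0.06, 0, -0.1684, -0.0049, 0.077, 0, -0.1684, -0.0049, 0.084, 0, -0.1684, -0.0049, 0.087, 0, -0.1684, -0.0049, 0.0885, 0, -0.1684, -0.0049, 0.0885, 0]'

```text
t: 19.05
tool_pos: [0.5243, -0.0198, 0.1595]
tool_rot: [-2.05, 2.361, -0.024]
contact_force: [0.7, -1.2, 0.8]
opening: -0.0
```

```bash
python3 -c "
from h import *
plan(.0063,-.03,.1556,-90)"
```

```text
t 19.05 shift [-0.      0.0008  0.0039] roll 0.005 at local [ 0.007 -0.03 ] z 0.1595 yawrel -89.74 tilt [ 0.0208 -0.002  -0.9998] F [ 0.71 -1.17  0.77]
```

>>> step_arm --targets '[0, 0, 0.002, 0, 0, 0, 0.0033, 0, 0, 0, 0.0039, 0, 0, 0.0025, 0.0039, 0, 0, 0.005, 0.0039, 0, 0, 0.0075, 0.0038, 0, 0, 0.01, 0.0037, 0, 0, 0.0125, 0.0037, 0, 0, 0.0135, 0.0036, 0, 0, 0.0135, 0.0036, 0]'

```text
t: 19.88
tool_pos: [0.5114, -0.0181, 0.1567]
tool_rot: [-2.049, 2.361, -0.026]
contact_force: [0.8, -0.0, 6.1]
opening: -0.0003
```

```bash
python3 -c "
from h import *
plan(-.0063,.0,.1573,-90)"
```

```text
t 19.88 shift [-0.0302  0.0001 -0.0006] roll 0.004 at local [-0.006  -0.0302] z 0.1567 yawrel -89.75 tilt [ 0.0228 -0.0026 -0.9997] F [ 0.83 -0.03  6.12]
```

>>> step_arm --targets '[0, 0, -0.005, 0, -0.006, 0, -0.007, 0, -0.018, 0, -0.007, 0, -0.029, 0, -0.007, 0, -0.0302, 0, -0.004, 0, -0.0302, 0, -0.0015, 0, -0.0302, 0, -0.0005, 0]'

```text
t: 20.47
tool_pos: [0.5154, 0.0127, 0.1567]
tool_rot: [-2.05, 2.36, -0.024]
contact_force: [-1.6, 3.4, 5.1]
opening: -0.0003
```

```bash
python3 -c "
from h import *
plan(-.0063,.0,.1556,-90)"
```

```text
t 20.47 shift [ 0.0008 -0.0002  0.0011] roll 0.005 at local [-0.0065  0.0008] z 0.1567 yawrel -89.69 tilt [ 0.0218 -0.0016 -0.9998] F [-1.56  3.45  5.13]
```

>>> step_arm --targets '[0, 0, 0.0008, 0, 0, 0, 0.001, 0, 0, -0.0025, 0.0012, 0, 0, -0.005, 0.0012, 0, 0, -0.0075, 0.0013, 0, 0, -0.01, 0.0013, 0, 0, -0.0125, 0.0013, 0, 0, -0.0133, 0.0013, 0, 0, -0.0133, 0.0013, 0]'

```text
t: 21.22
tool_pos: [0.5293, 0.0107, 0.157]
tool_rot: [-2.049, 2.359, -0.025]
contact_force: [-0.3, 1.1, 6.6]
opening: 0.0002
```

```bash
python3 -c "
from h import *
plan(-.0063,.03,.1573,-90)"
```

```text
t 21.22 shift [-0.0292  0.0137 -0.0005] roll 0.005 at local [0.0076 0.0009] z 0.157 yawrel -89.7 tilt [ 0.0232 -0.0014 -0.9997] F [-0.33  1.06  6.62]
```

>>> step_arm --targets '[0, 0, -0.005, 0, -0.004, 0.002, -0.007, 0, -0.012, 0.007, -0.007, 0, -0.024, 0.012, -0.007, 0, -0.0292, 0.0137, -0.006, 0, -0.0292, 0.0137, -0.003, 0, -0.0292, 0.0137, -0.0012, 0, -0.0292, 0.0137, -0.0005, 0]'

```text
t: 21.88
tool_pos: [0.5195, 0.042, 0.1567]
tool_rot: [-2.05, 2.359, -0.024]
contact_force: [-0.4, 1.0, 2.9]
opening: -0.0002
```

```bash
python3 -c "
from h import *
plan(-.0063,.03,.1556,-90)"
```

```text
t 21.88 shift [ 0.0004 -0.0004  0.0011] roll 0.006 at local [-0.0067  0.0304] z 0.1567 yawrel -89.68 tilt [ 2.220e-02 -8.000e-04 -9.998e-01] F [-0.41  1.03  2.9 ]
```

>>> step_arm --targets '[0, 0, 0.0008, 0, 0, 0, 0.001, 0, 0, -0.0025, 0.0012, 0, 0, -0.005, 0.0012, 0, 0, -0.0075, 0.0013, 0, 0, -0.01, 0.0013, 0, 0, -0.0125, 0.0013, 0, 0, -0.0133, 0.0013, 0, 0, -0.0133, 0.0013, 0]'

```text
t: 22.63
tool_pos: [0.5336, 0.04, 0.157]
tool_rot: [-2.049, 2.358, -0.025]
contact_force: [-1.4, 1.1, 6.5]
opening: -0.0001
```

>>> step_arm --targets '[0, 0, -0.01, 0, 0.01, 0, -0.045, 0, 0.03, 0, -0.08, 0, 0.07, 0, -0.09, 0, 0.11, 0, -0.09, 0, 0.15, 0, -0.09, 0, 0.19, 0, -0.09, 0, 0.21, 0, -0.09, 0]'

```text
t: 23.3
tool_pos: [0.501, -0.1718, 0.2466]
tool_rot: [-2.046, 2.363, -0.027]
contact_force: [0.6, -0.1, -0.2]
opening: -0.0
```

```bash
python3 look.py L3
cat > j7.py <<'E'
from j6 import *
cf=list(itertools.product((0,2),(8,9,10),(5,6),(1.,1.6)))
ge=list(itertools.product((-.001,-.0005,0,.0005),(-.0005,0,.0005,.001),(.7,1.1)))
obs,G=load(["top_avg.pkl","L1_top.pkl","L2_top.pkl","L3_top.pkl"])
de=[(0,0,0),(1,1,-1),(2,2,-2),(3,3,-3)]
rep(study(obs,G,de,cf,ge),6)
o=run2(obs,de,fonts=(0,2),hs=(8,9,10),ws=(4,5,6),sts=(1,1.6),dxs=(-.001,-.0005,0,.0005),dys=(-.0005,0,.0005,.001),blurs=(.8,1.2)); show(o,6)
M=np.mean([t[6] for t in o[:60]],0)
for r in M: print(np.round(r,2))
E
python3 j7.py;  python3 -c "
from h import *
plan(-.0063,.03,.1585,-90)"
```

```text
23.7
25.24 (4, 3, 5) (2, 10, 6, 1.6) (0, 0, 1.1) [ 71. -10. -28.  77.] ['4:24.9 7:26.0 6:26.1', '3:27.5 7:29.6 0:29.6', '5:23.1 9:27.2 3:27.3']
25.28 (4, 3, 5) (2, 10, 6, 1.6) (0, 0.0005, 1.1) [ 71.  -7. -33.  79.] ['4:24.6 6:24.8 7:25.5', '3:27.5 1:30.1 7:30.1', '5:23.6 3:27.8 9:28.2']
25.29 (4, 3, 5) (0, 10, 5, 1.6) (-0.0005, 0.0005, 1.1) [ 73.  -8. -34. 101.] ['4:25.4 7:25.9 6:26.1', '3:26.9 7:28.1 1:28.8', '5:23.5 9:26.6 0:28.0']
25.33 (4, 3, 5) (0, 10, 5, 1.6) (0, 0.0005, 1.1) [ 72.  -7. -29. 101.] ['4:24.8 9:25.3 2:25.4', '3:26.8 7:29.2 6:29.9', '5:24.3 3:28.3 9:28.3']
25.33 (4, 3, 5) (2, 10, 5, 1.6) (0, 0, 1.1) [ 73. -10. -26.  80.] ['4:25.0 6:25.3 7:25.6', '3:27.4 0:29.0 6:29.2', '5:23.5 7:26.7 9:26.7']
25.34 (4, 3, 5) (2, 10, 5, 1.6) (0, 0.0005, 1.1) [ 73.  -7. -30.  83.] ['4:24.5 6:25.2 9:25.3', '3:27.2 0:29.4 7:29.5', '5:24.3 9:27.8 3:28.1']
0 [25.7, 25.6, 24.6, 25.0, 24.2, 25.6, 24.4, 25.3, 25.5, 25.2]
1 [28.5, 28.2, 30.3, 26.5, 28.8, 29.0, 28.8, 27.9, 28.9, 28.6]
2 [25.5, 26.1, 27.8, 25.2, 25.3, 22.2, 26.3, 25.1, 27.5, 25.1]
1.28 (0, 9, 6, 1, (0.0005, 0.001, 0.8)) ['6:0.
[... 403 characters left out ...]
25 7:0.07 9:0.01 6:0.01', '3:0.43 0:0.11 7:0.10 6:0.08', '5:0.57 9:0.25 7:0.19 3:0.10']
1.24 (0, 8, 4, 1.6, (-0.0005, 0.001, 1.2)) ['4:0.26 7:0.06 1:0.04 6:0.01', '3:0.44 7:0.15 1:0.07 0:0.07', '5:0.54 9:0.28 7:0.19 3:0.13']
1.24 (0, 8, 6, 1, (0, 0.001, 0.8)) ['6:0.13 3:0.07 0:0.06 4:0.04', '3:0.44 7:0.14 8:0.06 6:0.05', '5:0.67 9:0.07 0:0.05 3:0.04']
[ 0.   -0.03  0.06  0.    0.13 -0.13  0.09  0.   -0.08 -0.05]
[-0.02  0.01 -0.36  0.43 -0.07 -0.07  0.06  0.14 -0.02 -0.07]
[ 0.04 -0.09 -0.19  0.04 -0.15  0.58 -0.22  0.07 -0.24  0.12]
t 23.7 shift [-0.2085  0.0135  0.0882] roll 0.007 at local [ 0.0066 -0.1787] z 0.2464 yawrel -89.6 tilt [ 2.350e-02 -5.000e-04 -9.997e-01] F [ 0.35 -0.78  0.98]
```

View pics/L3_z.png

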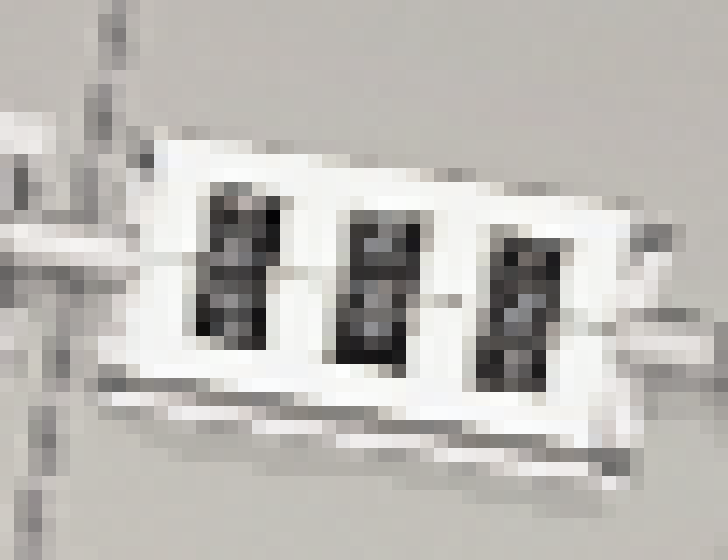

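```bash
cat > j8.py <<'E'
from j6 import *
obs,G=load(["top_avg.pkl","L1_top.pkl","L2_top.pkl","L3_top.pkl"])
cf=[(0,9,5,1.2),(0,10,5,1.6),(2,10,6,1.6),(0,9,6,1.),(0,8,5,1.2)]
ge=list(itertools.product((-.0005,0,.0005),(0,.0005,.001),(.8,1.1)))
# absolute per-observation SSE with coefs fixed from mid(3), right(5)
tot={}
for d0 in (0,1,2):
  acc=[]
  for (dx,dy,b) in ge:
    for c in cf:
        def feat(d,ylim=.0055):
            yc=(.03,0,-.03)[d]; th,y,px,py=geo(obs[0],yc,np.array([dx,dy]),b); k=abs(y.mean((1,2)))<ylim; th,y,px,py=th[k],y[k],px[k],py[k]
            T=TX(c,0); r=np.clip((T.shape[0]/2-th*20*res),0,T.shape[0]-1).astype(int); cc=np.clip((.007-y)*1000*res,0,T.shape[1]-1).astype(int)
            tm=th.mean((1,2)); ym=y.mean((1,2))*100; B=np.stack([np.ones_like(tm),tm,tm**2,ym],1)
            return B,[TX(c,k)[r,cc].mean((1,2)) for k in range(10)],np.array([g[py,px] for g in G])
        X=[];v=[]
        for d,seq in ((1,[3,4,5,6]),(2,[5,4,3,2])):
            if d==d0: continue
            B,ts,V=feat(d)
            for i,k in enumerate(seq): X.append(np.hstack([B,ts[k][:,None]])); v.append(V[i])
        co=np.linalg.lstsq(np.vstack(X),np.concatenate(v),rcond=None)[0]
        B,ts,V=feat(d0)
        # remove static per-pixel residual mean
        E=np.array([[ (V[i]-B@co[:4]-co[4]*ts[k]) for k in range(10)] for i in range(4)])
        acc.append((E**2).mean(2))
  A=np.mean(acc,0); print("dial",d0); print(np.round(np.sqrt(A),1))
  seqs=[(k0,[(k0+s*i)%10 for i in range(4)]) for s in (1,-1) for k0 in range(10)]
  for k0,q in sorted(seqs,key=lambda z:sum(A[i,z[1][i]] for i in range(4)))[:5]: print("  ",q,round(float(np.sqrt(np.mean([A[i,q[i]] for i in range(4)]))),2))
E
python3 j8.py
```

```text
dial 0
[[25.2 21.5 25.4 26.  24.2 25.3 24.4 24.4 27.3 25.2]
 [24.8 25.5 25.4 24.3 26.4 24.  26.9 25.7 24.9 23.6]
 [30.9 32.4 28.6 31.  29.  30.  27.5 30.4 27.4 29.7]
 [30.7 30.5 29.6 32.  31.9 30.7 28.2 31.  29.3 31.1]]
   [1, 0, 9, 8] 26.55
   [4, 5, 6, 7] 26.84
   [0, 9, 8, 7] 26.94
   [4, 3, 2, 1] 27.06
   [9, 8, 7, 6] 27.26
dial 1
[[38.7 42.3 42.5 35.4 39.7 39.2 39.9 40.6 41.9 38.5]
 [22.  23.4 21.2 24.3 21.1 21.1 20.5 22.1 21.3 21.3]
 [23.8 27.4 25.2 26.1 27.7 23.9 24.5 26.9 25.7 23.9]
 [30.4 32.7 33.1 33.7 31.3 33.8 29.3 35.  34.7 31.2]]
   [3, 4, 5, 6] 27.96
   [3, 2, 1, 0] 29.07
   [9, 8, 7, 6] 29.66
   [7, 8, 9, 0] 29.98
   [7, 6, 5, 4] 30.07
dial 2
[[22.1 23.1 24.2 20.2 23.9 18.9 24.1 21.2 21.8 22. ]
 [27.1 26.6 27.6 28.  22.6 30.1 26.3 29.2 25.9 27.2]
 [40.1 37.1 37.6 32.7 39.1 39.7 39.9 37.4 36.8 39.6]
 [25.3 27.4 23.9 25.5 25.8 29.5 27.  27.4 25.7 28.8]]
   [5, 4, 3, 2] 25.02
   [1, 2, 3, 4] 27.52
   [5, 6, 7, 8] 27.87
   [9, 0, 1, 2] 28.11
   [3, 2, 1, 0] 28.25
```

```bash
python3 -c "
from h import *
plan(-.0065,.0,.1585,-90)"
```

```text
t 23.7 shift [-0.1786  0.0139  0.0881] roll 0.007 at local [ 0.0066 -0.1787] z 0.2464 yawrel -89.6 tilt [ 2.350e-02 -5.000e-04 -9.997e-01] F [ 0.35 -0.78  0.98]
```

>>> step_arm --targets '[-0.04, 0.004, 0, 0, -0.08, 0.008, 0, 0, -0.12, 0.012, 0, 0, -0.16, 0.0139, 0.005, 0, -0.1786, 0.0139, 0.03, 0, -0.1786, 0.0139, 0.06, 0, -0.1786, 0.0139, 0.077, 0, -0.1786, 0.0139, 0.084, 0, -0.1786, 0.0139, 0.087, 0, -0.1786, 0.0139, 0.0881, 0, -0.1786, 0.0139, 0.0881, 0]'

```text
t: 24.62
tool_pos: [0.5161, 0.0119, 0.1598]
tool_rot: [-2.05, 2.356, -0.027]
contact_force: [0.7, -0.6, 0.4]
opening: -0.0
```

```bash
python3 -c "
from h import *
plan(-.0065,.0,.1555,-90)"
```

```text
t 24.62 shift [0.0001 0.0009 0.0043] roll 0.007 at local [-0.0057  0.0001] z 0.1598 yawrel -89.6 tilt [ 2.560e-02 -8.000e-04 -9.997e-01] F [ 0.68 -0.59  0.42]
```

>>> step_arm --targets '[0, 0.0008, 0.002, 0, 0, 0.0008, 0.0034, 0, 0, 0.0008, 0.0041, 0, 0, -0.0017, 0.0042, 0, 0, -0.0042, 0.0043, 0, 0, -0.0067, 0.0043, 0, 0, -0.0092, 0.0044, 0, 0, -0.0117, 0.0044, 0, 0, -0.0124, 0.0044, 0, 0, -0.0124, 0.0044, 0]'

```text
t: 25.45
tool_pos: [0.5295, 0.0097, 0.1571]
tool_rot: [-2.049, 2.355, -0.03]
contact_force: [-0.9, -0.7, 5.6]
opening: 0.0002
```

```bash
python3 -c "
from h import *
plan(-.0065,.03,.1573,-90)"
```

```text
t 25.45 shift [-0.0302  0.0142 -0.0005] roll 0.007 at local [ 0.0079 -0.0001] z 0.1571 yawrel -89.6 tilt [ 0.0273 -0.0015 -0.9996] F [-0.89 -0.72  5.57]
```

Now the left dial by +1.

>>> step_arm --targets '[0, 0, -0.005, 0, -0.004, 0.002, -0.007, 0, -0.012, 0.007, -0.007, 0, -0.024, 0.012, -0.007, 0, -0.0302, 0.0142, -0.006, 0, -0.0302, 0.0142, -0.003, 0, -0.0302, 0.0142, -0.0012, 0, -0.0302, 0.0142, -0.0005, 0]'

```text
t: 26.12
tool_pos: [0.5192, 0.0421, 0.1567]
tool_rot: [-2.05, 2.355, -0.028]
contact_force: [-1.7, 2.5, 3.5]
opening: 0.0002
```

```bash
python3 -c "
from h import *
plan(-.0065,.03,.1555,-90)"
```

```text
t 26.12 shift [ 0.0005 -0.0005  0.0012] roll 0.007 at local [-0.007   0.0305] z 0.1567 yawrel -89.57 tilt [ 2.630e-02 -9.000e-04 -9.997e-01] F [-1.71  2.46  3.48]
```

>>> step_arm --targets '[0, 0, 0.0008, 0, 0, 0, 0.001, 0, 0, -0.0025, 0.0012, 0, 0, -0.005, 0.0013, 0, 0, -0.0075, 0.0014, 0, 0, -0.01, 0.0014, 0, 0, -0.0125, 0.0014, 0, 0, -0.0132, 0.0014, 0, 0, -0.0132, 0.0014, 0]'

```text
t: 26.87
tool_pos: [0.5333, 0.0401, 0.157]
tool_rot: [-2.049, 2.354, -0.03]
contact_force: [-0.6, 0.8, 7.0]
opening: 0.0002
```

>>> step_arm --targets '[0, 0, -0.01, 0, 0.01, 0, -0.045, 0, 0.03, 0, -0.08, 0, 0.07, 0, -0.09, 0, 0.11, 0, -0.09, 0, 0.15, 0, -0.09, 0, 0.19, 0, -0.09, 0, 0.2, 0, -0.09, 0]'

```text
t: 27.53
tool_pos: [0.502, -0.1627, 0.2465]
tool_rot: [-2.044, 2.361, -0.032]
contact_force: [0.2, 0.6, -0.8]
opening: 0.0
```

```bash
python3 look.py L4;  python3 -c "
from h import *
plan(-.0065,.03,.1585,-90)"
sed -i 's/,"L3_top.pkl"\]/,"L3_top.pkl","L4_top.pkl"]/; s/range(4)/range(5)/g; s/\[3,4,5,6\]/[3,4,5,6,7]/; s/\[5,4,3,2\]/[5,4,3,2,2]/' j8.py; python3 j8.py
```

```text
27.9333
t 27.93 shift [-0.1983  0.0133  0.0882] roll 0.009 at local [ 0.0062 -0.1685] z 0.2463 yawrel -89.48 tilt [ 2.790e-02 -6.000e-04 -9.996e-01] F [ 0.56  0.17 -0.35]
dial 0
[[25.  21.4 25.  25.8 23.9 25.  24.  24.3 26.9 24.9]
 [24.8 25.6 25.3 24.3 26.3 24.  26.8 25.8 24.7 23.6]
 [31.3 33.  29.  31.4 29.5 30.4 28.  30.9 27.8 30.2]
 [30.9 30.8 29.7 32.1 32.  30.8 28.3 31.2 29.2 31.2]
 [27.5 29.7 30.1 29.3 31.4 29.3 28.9 30.3 30.2 29.5]]
   [4, 3, 2, 1, 0] 27.23
   [6, 7, 8, 9, 0] 27.35
   [0, 9, 8, 7, 6] 27.41
   [1, 0, 9, 8, 7] 27.42
   [4, 5, 6, 7, 8] 27.6
dial 1
[[38.6 42.2 42.4 35.2 39.6 39.  39.8 40.4 41.8 38.4]
 [22.2 23.5 21.3 24.5 21.2 21.2 20.6 22.1 21.3 21.5]
 [23.8 27.3 25.1 26.1 27.7 23.8 24.5 26.8 25.6 23.8]
 [30.4 32.6 33.  33.6 31.2 33.7 29.3 34.9 34.6 31.1]
 [32.2 29.3 34.  32.5 31.8 33.1 33.2 27.2 35.3 32.4]]
   [3, 4, 5, 6, 7] 27.74
   [3, 2, 1, 0, 9] 29.72
   [7, 8, 9, 0, 1] 29.8
   [5, 4, 3, 2, 1] 30.31
   [9, 8, 7, 6, 5] 30.34
dial 2
[[21.4 22.8 23.3 19.6 23.2 18.3 23.2 21.  20.9 21.3]
 [27.1 27.1 27.6 28.2 22.7 30.2 26.2 29.6 25.8 27.3]
 [39.9 37.3 37.4 32.8 39.  39.6 39.7 37.6 36.5 39.4]
 [25.5 27.8 23.9 25.7 25.9 29.6 26.9 27.8 25.6 28.8]
 [25.7 28.2 24.2 25.9 26.4 30.  27.4 28.2 26.  29.3]]
   [5, 4, 3, 2, 1] 25.67
   [9, 0, 1, 2, 3] 27.65
   [1, 2, 3, 4, 5] 28.01
   [5, 6, 7, 8, 9] 28.1
   [0, 1, 2, 3, 4] 28.11
```

View pics/L4_z.png

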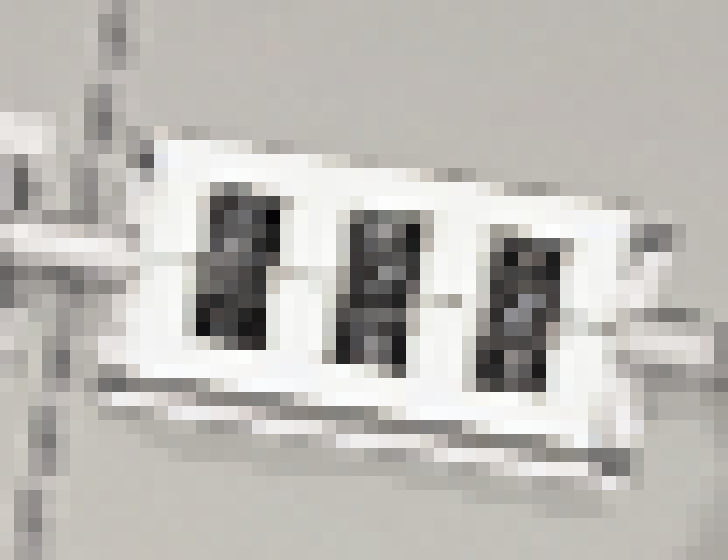

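>>> step_arm --targets '[-0.04, 0.004, 0, 0, -0.08, 0.008, 0, 0, -0.12, 0.012, 0, 0, -0.16, 0.0133, 0, 0, -0.192, 0.0133, 0.01, 0, -0.1983, 0.0133, 0.04, 0, -0.1983, 0.0133, 0.07, 0, -0.1983, 0.0133, 0.081, 0, -0.1983, 0.0133, 0.086, 0, -0.1983, 0.0133, 0.0882, 0, -0.1983, 0.0133, 0.0882, 0]'

```text
t: 28.85
tool_pos: [0.5202, 0.0414, 0.1594]
tool_rot: [-2.05, 2.352, -0.031]
contact_force: [0.7, -0.1, 0.4]
opening: 0.0
```

```bash
python3 -c "
from h import *
plan(-.0065,.03,.1555,-90)"
```

```text
t 28.85 shift [-0.0001  0.0007  0.0039] roll 0.009 at local [-0.0059  0.0299] z 0.1594 yawrel -89.5 tilt [ 2.900e-02 -6.000e-04 -9.996e-01] F [ 0.68 -0.1   0.36]
```

>>> step_arm --targets '[0, 0.0006, 0.002, 0, 0, 0.0006, 0.0033, 0, 0, 0.0006, 0.0038, 0, 0, -0.002, 0.0039, 0, 0, -0.0045, 0.004, 0, 0, -0.007, 0.004, 0, 0, -0.0095, 0.0041, 0, 0, -0.012, 0.0041, 0, 0, -0.0126, 0.0041, 0, 0, -0.0126, 0.0041, 0]'

```text
t: 29.68
tool_pos: [0.5339, 0.0392, 0.1571]
tool_rot: [-2.05, 2.351, -0.034]
contact_force: [-1.4, -1.3, 7.1]
opening: -0.0001
```

```bash
python3 -c "
from h import *
plan(-.0065,.03,.1573,-90)"
```

```text
t 29.68 shift [-0.0004  0.0145 -0.0006] roll 0.009 at local [0.008  0.0297] z 0.1571 yawrel -89.5 tilt [ 0.0309 -0.0015 -0.9995] F [-1.43 -1.28  7.05]
```

>>> step_arm --targets '[0, 0, -0.005, 0, 0, 0.004, -0.006, 0, 0, 0.01, -0.006, 0, -0.0004, 0.0145, -0.005, 0, -0.0004, 0.0145, -0.0025, 0, -0.0004, 0.0145, -0.001, 0, -0.0004, 0.0145, -0.0005, 0]'

```text
t: 30.27
tool_pos: [0.5191, 0.0417, 0.1567]
tool_rot: [-2.05, 2.352, -0.032]
contact_force: [-1.4, 0.3, 2.3]
opening: 0.0002
```

```bash
python3 -c "
from h import *
plan(-.0065,.03,.1555,-90)"
```

```text
t 30.27 shift [ 0.0001 -0.0005  0.0012] roll 0.009 at local [-0.0071  0.0301] z 0.1567 yawrel -89.5 tilt [ 0.0298 -0.0013 -0.9996] F [-1.36  0.26  2.25]
```

>>> step_arm --targets '[0, 0, 0.0008, 0, 0, 0, 0.001, 0, 0, -0.0025, 0.0012, 0, 0, -0.005, 0.0013, 0, 0, -0.0075, 0.0014, 0, 0, -0.01, 0.0014, 0, 0, -0.0125, 0.0014, 0, 0, -0.0133, 0.0014, 0, 0, -0.0133, 0.0014, 0]'

```text
t: 31.02
tool_pos: [0.5332, 0.0396, 0.1571]
tool_rot: [-2.049, 2.351, -0.034]
contact_force: [-1.5, -0.7, 6.0]
opening: -0.0003
```

>>> step_arm --targets '[0, 0, -0.01, 0, 0.01, 0, -0.045, 0, 0.03, 0, -0.08, 0, 0.07, 0, -0.09, 0, 0.11, 0, -0.09, 0, 0.15, 0, -0.09, 0, 0.19, 0, -0.09, 0, 0.2, 0, -0.09, 0]'

```text
t: 31.68
tool_pos: [0.5021, -0.1627, 0.2467]
tool_rot: [-2.045, 2.357, -0.036]
contact_force: [0.3, 0.1, 0.3]
opening: -0.0001
```

```bash
python3 look.py L5;  python3 -c "
from h import *
plan(-.0065,.03,.1585,-90)"
cat > j9.py <<'E'
from j6 import *
import sys
N=int(sys.argv[1]); dl=[0,1,2,3,4,6,7,8,9,10][:N]
obs,G=load(["top_avg.pkl"]+[f"L{i}_top.pkl" for i in range(1,N)])
MID=[3,4,5,6]+[7]*20; RI=[5,4,3]+[2]*20
cf=list(itertools.product((0,2),(8,9,10),(5,6),(1.,1.6)))
ge=list(itertools.product((-.0005,0,.0005),(0,.0005,.001),(.8,1.1)))
acc=[];base=[]
for (dx,dy,b) in ge:
    for c in cf:
        def feat(d,ylim=.0055):
            yc=(.03,0,-.03)[d]; th,y,px,py=geo(obs[0],yc,np.array([dx,dy]),b); k=abs(y.mean((1,2)))<ylim; th,y,px,py=th[k],y[k],px[k],py[k]
            T=TX(c,0); r=np.clip((T.shape[0]/2-th*20*res),0,T.shape[0]-1).astype(int); cc=np.clip((.007-y)*1000*res,0,T.shape[1]-1).astype(int)
            tm=th.mean((1,2)); ym=y.mean((1,2))*100; B=np.stack([np.ones_like(tm),tm,tm**2,ym],1)
            return B,[TX(c,k)[r,cc].mean((1,2)) for k in range(10)],np.array([g[py,px] for g in G])
        X=[];v=[]
        for d,seq in ((1,MID),(2,RI)):
            B,ts,V=feat(d)
            for i in range(5): X.append(np.hstack([B,ts[seq[i]][:,None]])); v.append(V[i])
        X=np.vstack(X);v=np.concatenate(v); co=np.linalg.lstsq(X,v,rcond=None)[0]; base.append(((v-X@co)**2).mean())
        B,ts,V=feat(0)
        # hypothesis with per-pixel static base removed (mean over obs)
        row=[]
        for k0 in range(10):
            P=np.array([co[4]*ts[(k0+q)%10] for q in dl]); E=V-P; E0=E-B@co[:4]
            row.append([(E0**2).mean(),((E-E.mean(0))**2).mean()*N/(N-1), np.corrcoef((V-V.mean(0)).ravel(),(P-P.mean(0)).ravel())[0,1]])
        acc.append(row)
acc=np.array(acc); w=np.argsort(base)[:40]
M=acc[w].mean(0)
print("k0     ",list(range(10))); print("abs rms",np.round(np.sqrt(M[:,0]),1)); print("var rms",np.round(np.sqrt(M[:,1]),1)); print("corr",np.round(M[:,2],2)); print("best corr any",np.round(acc[:,:,2].max(0),2))
E
python3 j9.py 6
```

```text
32.0833
t 32.08 shift [-0.1987  0.0133  0.0882] roll 0.011 at local [ 0.0062 -0.1688] z 0.2465 yawrel -89.38 tilt [ 0.0313 -0.0014 -0.9995] F [0.62 0.01 0.12]
k0      [0, 1, 2, 3, 4, 5, 6, 7, 8, 9]
abs rms [29.3 28.5 28.2 29.3 28.5 29.1 26.9 28.4 29.4 29. ]
var rms [26.8 25.6 25.4 26.3 25.6 26.4 23.9 25.3 27.  26.2]
corr [-0.11  0.04  0.05 -0.06  0.05 -0.07  0.22  0.05 -0.13 -0.06]
best corr any [0.03 0.18 0.16 0.12 0.23 0.06 0.34 0.18 0.06 0.01]
```

View pics/L5_z.png

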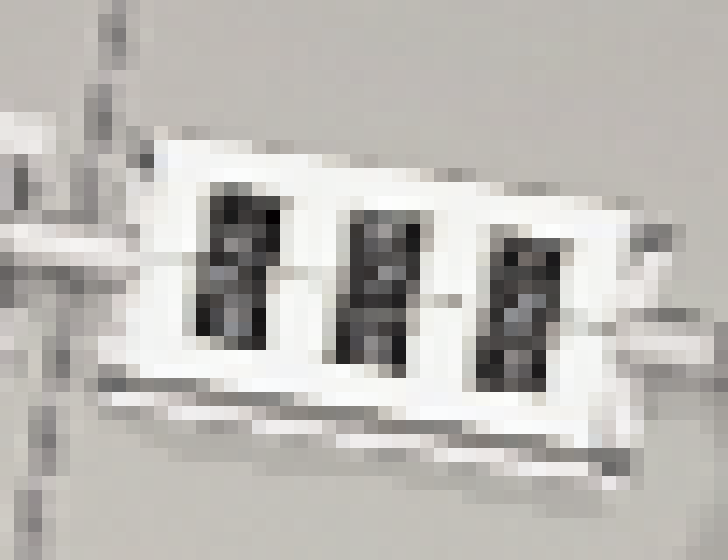

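>>> step_arm --targets '[-0.04, 0.004, 0, 0, -0.08, 0.008, 0, 0, -0.12, 0.012, 0, 0, -0.16, 0.0133, 0, 0, -0.192, 0.0133, 0.01, 0, -0.1987, 0.0133, 0.04, 0, -0.1987, 0.0133, 0.07, 0, -0.1987, 0.0133, 0.081, 0, -0.1987, 0.0133, 0.086, 0, -0.1987, 0.0133, 0.0882, 0, -0.1987, 0.0133, 0.0882, 0]'

```text
t: 33.0
tool_pos: [0.5202, 0.0414, 0.1594]
tool_rot: [-2.051, 2.349, -0.035]
contact_force: [-0.2, 0.3, 0.9]
opening: -0.0001
```

```bash
python3 -c "
from h import *
plan(-.0065,.03,.1555,-90)"
```

```text
t 33.0 shift [-0.0001  0.0007  0.0039] roll 0.01 at local [-0.0059  0.0299] z 0.1594 yawrel -89.4 tilt [ 0.0324 -0.0015 -0.9995] F [-0.24  0.34  0.94]
```

>>> step_arm --targets '[0, 0.0006, 0.002, 0, 0, 0.0006, 0.0033, 0, 0, 0.0006, 0.0038, 0, 0, -0.002, 0.0039, 0, 0, -0.0045, 0.004, 0, 0, -0.007, 0.004, 0, 0, -0.0095, 0.0041, 0, 0, -0.012, 0.0041, 0, 0, -0.0126, 0.0041, 0, 0, -0.0126, 0.0041, 0]'

```text
t: 33.83
tool_pos: [0.5339, 0.0392, 0.1571]
tool_rot: [-2.05, 2.348, -0.038]
contact_force: [-2.0, -0.8, 6.2]
opening: 0.0
```

>>> step_arm --targets '[0, 0, -0.005, 0, 0, 0.004, -0.006, 0, 0, 0.01, -0.006, 0, -0.0004, 0.0145, -0.005, 0, -0.0004, 0.0145, -0.0025, 0, -0.0004, 0.0145, -0.001, 0, -0.0004, 0.0145, -0.0005, 0]'

```text
t: 34.42
tool_pos: [0.5191, 0.0417, 0.1566]
tool_rot: [-2.051, 2.348, -0.037]
contact_force: [-1.6, 0.6, 2.1]
opening: -0.0001
```

```bash
python3 -c "
from h import *
plan(-.0065,.03,.1555,-90)"
```

```text
t 34.42 shift [ 0.     -0.0005  0.0012] roll 0.01 at local [-0.0071  0.03  ] z 0.1566 yawrel -89.4 tilt [ 0.0331 -0.0022 -0.9995] F [-1.56  0.56  2.09]
```

>>> step_arm --targets '[0, 0, 0.0008, 0, 0, 0, 0.001, 0, 0, -0.0025, 0.0012, 0, 0, -0.005, 0.0013, 0, 0, -0.0075, 0.0014, 0, 0, -0.01, 0.0014, 0, 0, -0.0125, 0.0014, 0, 0, -0.0133, 0.0014, 0, 0, -0.0133, 0.0014, 0]'

```text
t: 35.17
tool_pos: [0.5332, 0.0396, 0.1571]
tool_rot: [-2.05, 2.348, -0.039]
contact_force: [-1.7, -0.6, 6.9]
opening: -0.0001
```

>>> step_arm --targets '[0, 0, -0.01, 0, 0.01, 0, -0.045, 0, 0.03, 0, -0.08, -0.1, 0.07, 0, -0.09, -0.22, 0.11, 0, -0.09, -0.34, 0.15, 0, -0.09, -0.46, 0.19, 0, -0.09, -0.58, 0.2, 0, -0.09, -0.7, 0.2, 0, -0.09, -0.7]'

```text
t: 35.92
tool_pos: [0.5023, -0.1621, 0.2466]
tool_rot: [-2.741, 1.508, -0.05]
contact_force: [0.3, -0.2, -0.2]
opening: 0.0003
```

```bash
python3 look.py L6; sed -i 's/6,7,8,9,10\]\[:N\]/6,8,9,10][:N]/' j9.py; python3 j9.py 7
python3 - <<'E'
from h import *
import pickle
plan(0,-.08,.20,0)
im=imaging.get_image("top")
m=pickle.load(open("L6_top.pkl","rb"))
for i in (im,):
    for r in imaging.mark_of("bolt_handle",i)[:2]: print(r, rayz(i,r["uv"],.162))
p=np.load("lock.npy"); c,s=np.cos(p[2]),np.sin(p[2])
H=np.array([p[0]+s*.08,p[1]-c*.08,.162]); print(H,w2pix(im,H),w2pix(im,H+[0,0,.014]))
save(im,"hnd.png",12,(250,175,310,220))
ims=imaging.get_image("side"); print(w2pix(ims,H),w2pix(ims,H+[0,0,.014])); save(ims,"hnds.png",12,(235,155,295,200))
E
```

```text
36.3167
k0      [0, 1, 2, 3, 4, 5, 6, 7, 8, 9]
abs rms [29.3 28.3 28.3 29.  28.8 29.  26.8 28.4 29.4 29.1]
var rms [26.8 25.3 25.5 26.1 26.2 26.3 23.6 25.2 26.9 26.3]
corr [-0.11  0.06  0.04 -0.04 -0.02 -0.06  0.25  0.05 -0.12 -0.07]
best corr any [ 0.02  0.2   0.14  0.12  0.12  0.04  0.39  0.17  0.06 -0.02]
t 36.32 shift [-0.0727 -0.0523  0.0466] roll -0.86 at local [ 0.0062 -0.1694] z 0.2466 yawrel -49.26 tilt [ 0.0346 -0.0026 -0.9994] F [ 0.23  0.2  -0.2 ]
{'uv': [276.4, 198.7], 'score': 0.42} [ 0.50569473 -0.05800798  0.162     ]
[ 0.51012444 -0.06818913  0.162     ] [279.95975623 197.22230275] [280.23381342 196.67080814]
[266.95069813 179.90548339] [266.87344711 176.31927452]
```

View pics/L6_z.png

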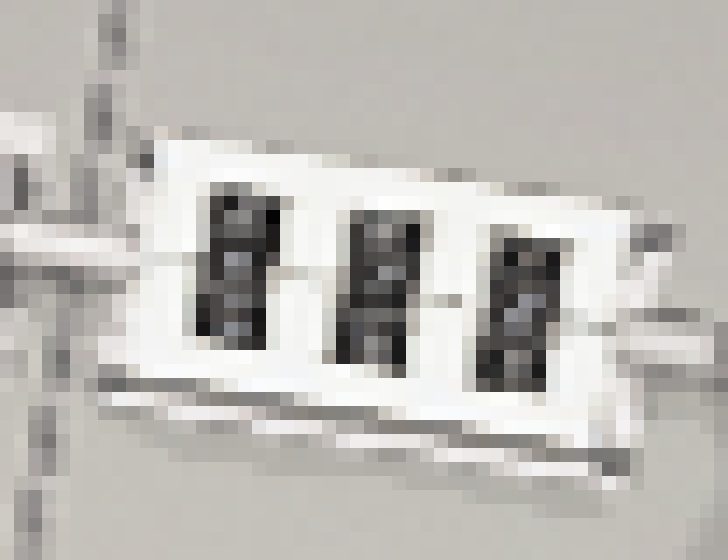

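View pics/hnd.png

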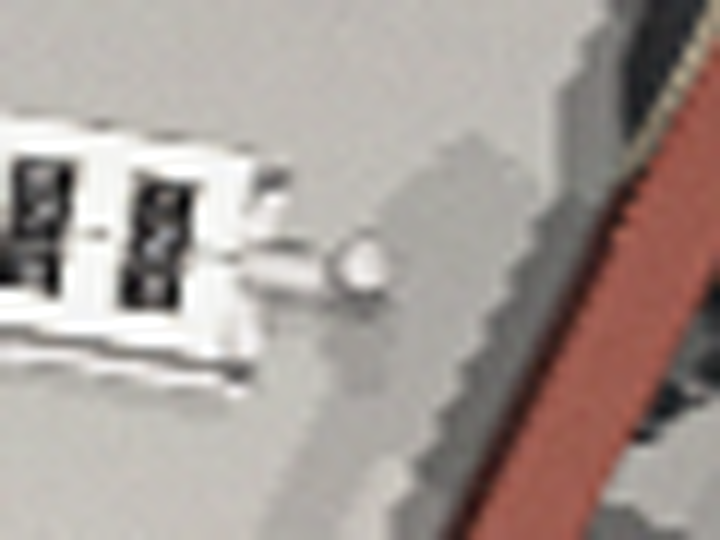

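View pics/hnds.png

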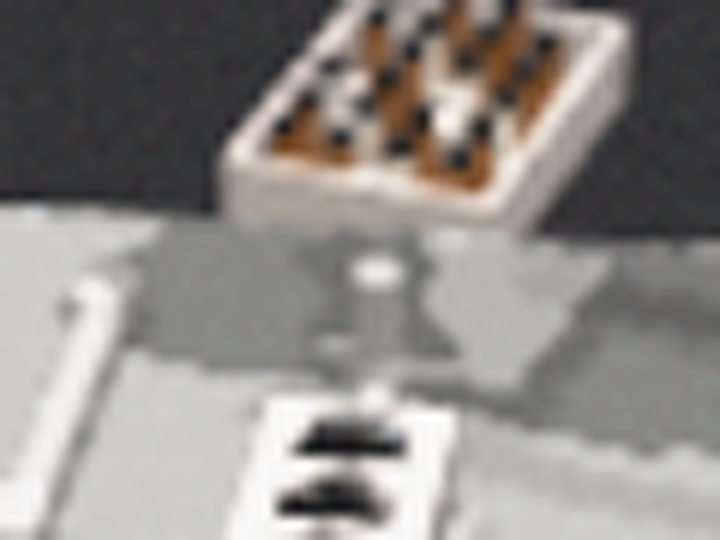

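>>> step_arm --targets '[-0.02, -0.01, 0, -0.12, -0.04, -0.025, 0, -0.24, -0.06, -0.045, 0, -0.36, -0.0727, -0.0523, 0, -0.48, -0.0727, -0.0523, 0.01, -0.6, -0.0727, -0.0523, 0.02, -0.72, -0.0727, -0.0523, 0.03, -0.84, -0.0727, -0.0523, 0.035, -0.86, -0.0727, -0.0523, 0.035, -0.86, -0.0727, -0.0523, 0.035, -0.86]' --grip 0.05 --force 20

```text
t: 37.3
tool_pos: [0.5097, -0.0684, 0.2116]
tool_rot: [3.133, -0.232, 0.054]
contact_force: [0.3, -0.3, 0.4]
opening: 0.0502
```

```bash
python3 -c "
from h import *
plan(0,-.08,.150,0)"
```

```text
t 37.3 shift [-0.0017 -0.0001  0.0616] roll -0.002 at local [-0.0004 -0.0803] z 0.2116 yawrel -0.12 tilt [ 0.0343 -0.0026 -0.9994] F [ 0.3  -0.33  0.41]
```

>>> step_arm --targets '[-0.001, 0, 0.02, 0, -0.0017, 0, 0.04, 0, -0.0017, 0, 0.053, 0, -0.0017, 0, 0.059, 0, -0.0017, 0, 0.0615, 0, -0.0017, 0, 0.0615, 0, -0.0017, 0, 0.0615, 0]'

```text
t: 37.88
tool_pos: [0.5107, -0.0685, 0.1512]
tool_rot: [3.132, -0.232, 0.057]
contact_force: [-0.0, -0.4, -0.6]
opening: 0.0502
```

Run:
```python
from h import *
plan(0,-.08,.150,0)
im=imaging.get_image("side"); save(im,"g1.png",7,(215,140,315,220))
```

```text
t 37.88 shift [-0.0007 -0.0002  0.0011] roll -0.002 at local [ 0.0007 -0.0802] z 0.1512 yawrel -0.14 tilt [ 0.0359 -0.003  -0.9994] F [-0.03 -0.37 -0.64]
```

View pics/g1.png

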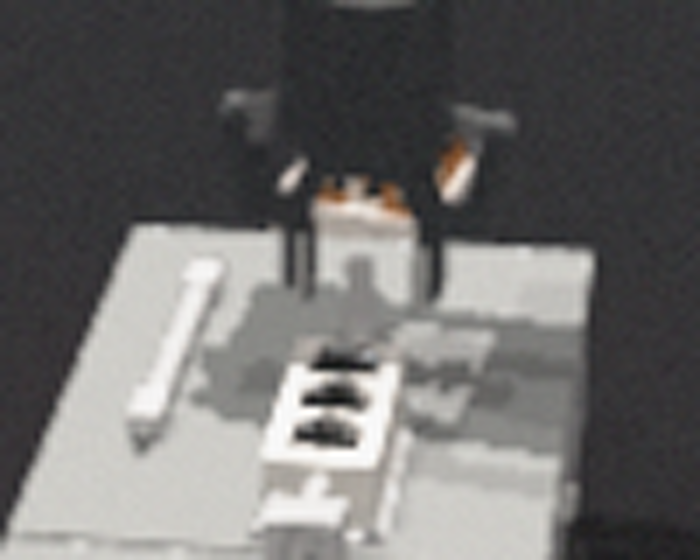

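The post, at about (360,270) in the zoomed view, stands between the two fingers at (300,290) and (430,290). Closing gently.

>>> step_arm --targets '[0, 0, 0, 0, 0, 0, 0, 0, 0, 0, 0, 0, 0, 0, 0, 0, 0, 0, 0, 0, 0, 0, 0, 0]' --grip 0.005 --force 20

```text
t: 38.43
tool_pos: [0.5122, -0.0689, 0.1525]
tool_rot: [3.131, -0.232, 0.063]
contact_force: [5.3, -1.5, 0.1]
opening: 0.0129
```

>>> step_arm --targets '[-0.001, 0.001, 0, 0, -0.001, 0.002, 0, 0, -0.001, 0.003, 0, 0, -0.001, 0.004, 0, 0, -0.001, 0.005, 0, 0, -0.001, 0.006, 0, 0]'

```text
t: 38.93
tool_pos: [0.5114, -0.0743, 0.1525]
tool_rot: [-3.132, 0.232, -0.068]
contact_force: [7.0, 0.6, -2.1]
opening: 0.0133
```

```bash
python3 -c "
from h import *
plan(0,-.106,.150,0)"
```

```text
t 38.93 shift [-0.0022  0.0202  0.0024] roll -0.002 at local [ 0.0021 -0.0858] z 0.1525 yawrel -0.14 tilt [ 0.043  -0.003  -0.9991] F [ 7.02  0.58 -2.14]
```

>>> step_arm --targets '[-0.001, 0.003, 0, 0, -0.002, 0.006, 0, 0, -0.002, 0.009, 0, 0, -0.002, 0.012, 0, 0, -0.002, 0.015, 0, 0, -0.002, 0.017, 0, 0, -0.002, 0.018, 0, 0, -0.002, 0.019, 0, 0, -0.002, 0.0195, 0, 0, -0.002, 0.0195, 0, 0]'

```text
t: 39.77
tool_pos: [0.5086, -0.0926, 0.1526]
tool_rot: [-3.13, 0.232, -0.077]
contact_force: [12.1, 1.8, -5.7]
opening: 0.0136
```

```bash
python3 -c "
from h import *
plan(0,-.106,.150,0)"
```

```text
t 39.77 shift [-0.0021  0.0016  0.0024] roll -0.003 at local [ 0.002  -0.1044] z 0.1526 yawrel -0.16 tilt [ 0.0488 -0.0013 -0.9988] F [12.14  1.75 -5.66]
```

>>> step_arm --targets '[0.001, 0.001, 0, 0, 0.001, 0.0018, 0, 0, 0.001, 0.0018, 0, 0]'

```text
t: 40.02
tool_pos: [0.5089, -0.0927, 0.1524]
tool_rot: [-3.125, 0.232, -0.073]
contact_force: [1.1, 6.6, 1.4]
opening: 0.0129
```

>>> step_arm --targets '[0, 0, 0, 0, 0, 0, 0, 0, 0, 0, 0, 0, 0, 0, 0, 0, 0, 0, 0, 0, 0, 0, 0, 0]' --grip 0.05

```text
t: 40.52
tool_pos: [0.5088, -0.0928, 0.1523]
tool_rot: [-3.126, 0.232, -0.073]
contact_force: [-0.4, -0.2, -1.0]
opening: 0.05
```

Run:
```python
from h import *
plan(0,-.106,.150,0)
im=imaging.get_image("side"); save(im,"g2.png",7,(215,140,315,220))
```

```text
t 40.52 shift [-0.0023  0.0015  0.0022] roll -0.003 at local [ 0.0022 -0.1046] z 0.1523 yawrel -0.16 tilt [ 0.0471  0.0031 -0.9989] F [-0.39 -0.21 -1.04]
```

View pics/g2.png

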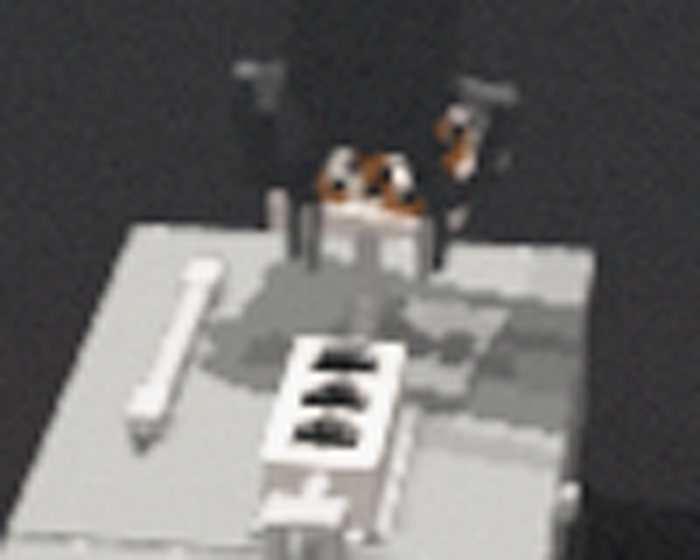

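The bolt came to a hard stop after about 24 mm. I'll lift straight up, clear the view and check.

>>> step_arm --targets '[0, 0, -0.01, 0, 0, 0, -0.03, 0, 0, 0, -0.06, 0, 0, 0.01, -0.09, 0, 0, 0.05, -0.1, 0, 0, 0.09, -0.1, 0, 0, 0.13, -0.1, 0, 0, 0.15, -0.1, 0, 0, 0.15, -0.1, 0]'

```text
t: 41.32
tool_pos: [0.4812, -0.2452, 0.2517]
tool_rot: [-3.127, 0.24, -0.074]
contact_force: [-0.1, -0.6, 0.1]
opening: 0.0501
```

```bash
python3 look.py L7
python3 - <<'E'
from h import *
import pickle
o=monitor.get_obs(); print(o["t"],o["contact_force"])
im=imaging.get_image("top"); save(im,"end.png",7,(210,165,310,225)); ims=imaging.get_image("side"); save(ims,"ends.png",7,(215,140,315,220))
p=np.load("lock.npy"); c,s=np.cos(p[2]),np.sin(p[2])
for d in (.08,.104):
    H=np.array([p[0]+s*d,p[1]-c*d,.176]); print(d,w2pix(im,H),w2pix(ims,H))
a=pickle.load(open("L6_top.pkl","rb"))["color"].mean(2); b=pickle.load(open("L7_top.pkl","rb"))["color"].mean(2)
from fit import proj,lw
for y in (.03,0,-.03):
    u=proj(im,lw(p,np.array([[0,y,.047]])))[0].round().astype(int); sl=np.s_[u[1]-5:u[1]+6,u[0]-2:u[0]+3]; print(y,"mean abs change",np.abs(a[sl]-b[sl]).mean())
E
```

```text
41.7167
41.7167 [-0.35328066  0.09335784 -0.31573578]
0.08 [280.23381342 196.67080814] [266.87344711 176.31927452]
0.104 [288.60837273 198.01453032] [267.86967188 172.68523864]
0.03 mean abs change 0.9515151515151519
0 mean abs change 0.6621212121212128
-0.03 mean abs change 0.8318181818181823
```

View pics/end.png

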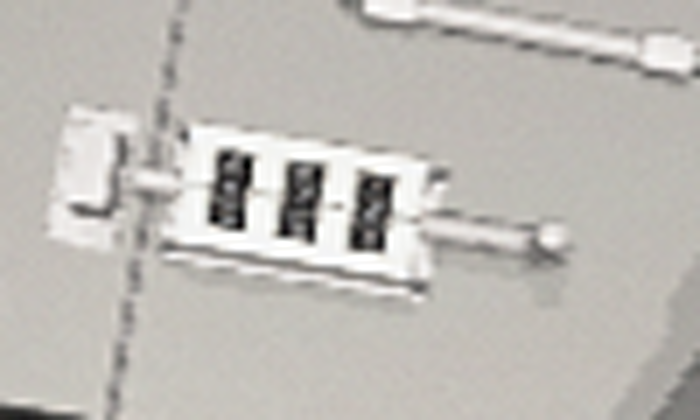

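View pics/ends.png

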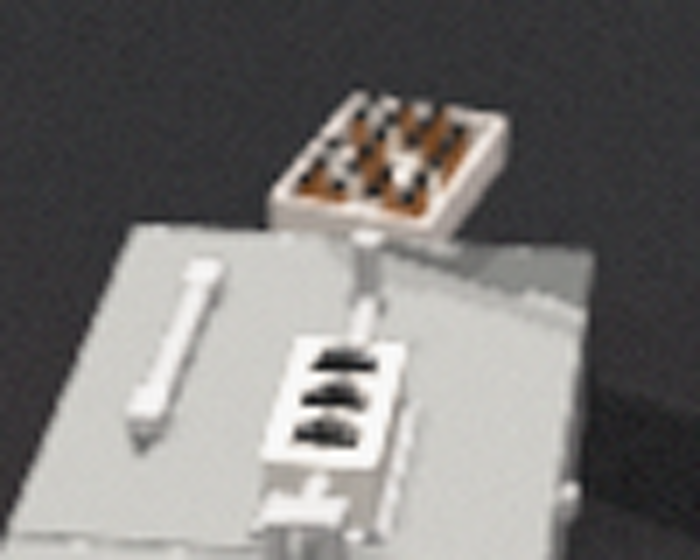

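The handle top sits at pixel (288.4,198.5), and 24 mm of draw predicts (288.6,198.0). The dials haven't changed, so I'm handing in.

```bash
python3 -c "
from h import *
print(ticket.finish_job())"
```

```text
the job is handed in; nothing more can be done
None
```

The locker is unlocked and the job is handed in. `finish_job()` gives no verdict, so this rests on my own checks.

**Dials:** I rolled them with the shut fingertips, left 6→4 (eight clicks up), middle 3→7 and right 5→2. Measured force was about 2–9 N, under the 20 N limit, though I only sampled it at the end of each move.

**Bolt:** I gripped the handle with 20 N and drew it about 24 mm to a hard stop, at about 7 N. I then let go and backed away, with about 42 s of the 72 s used.

**Last checks:**
- **Draw:** the handle top was within half a pixel of where 24 mm of draw puts it.
- **Dials:** the dial pictures did not change while the bolt was drawn.
- **Contact:** the tool showed no contact force.
- **Loose items:** the column and vial tray looked undisturbed in the last pictures. I did not look at the bottle and spanner at the end, but the arm never went near them.

**Checks that disagreed:**
- **Digits:** they were only about 3 px tall. The middle and right dials fitted clearly, but early fits put the left dial's start at 1 or 4, and it settled on 6 only after several rolled positions. The bolt passing its 2 mm stop confirms 4 7 2.
- **Sideways force:** while I drew the bolt, up to about 12 N built up on the handle because the tool had tilted slightly. It was gone after release.

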